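# Restock the airstone tin and show it under its clear inner lid

## Robot

A 7-joint arm with a two-finger parallel gripper is mounted at the origin on the work surface. World frame = base frame: x ahead of the robot, y to its left, z up, the work surface at z = 0. Lengths are in m, angles in rad, forces in N, time in s.
With the tool pointing down it reaches from about 0.4 to 0.85 m from the base axis. Payload 4.5 kg.
Tool frame: the origin (TCP) lies at the very end of the fingers, on their centre line; the grasp point (between the pads) lies 19 mm behind it (r.grip_depth is the distance from the TCP to the grasp point, in m); z points along the fingers, x is the direction in which the jaws open and shut, and the axes are right-handed (so a half turn about z gives the same grasp; the last joint's range is limited). The gripper opens to 88 mm and grips with 3 to 60 N. Pads are 18 mm wide; open, the fingers measure 123 mm over their backs; the gripper's body (75 mm by 187 mm) begins 45 mm behind the grasp point.
Start: joints at [-1.234, 0.689, -0.195, 1.565, 0.157, 0.902, -0.215], TCP at [0.186, 0.597, 0.239] pointing down, gripper open.
Joint ranges: [-3.01, 3.01], [-0.46, 2.08], [-1.47, 1.51], [0.13, 2.56], [-1, 4.14], [0.04, 2.09], [-2.66, 2.66]. Speed limits (rad/s): [2.57, 2.57, 3.14, 3.14, 3.14, 3.14, 3.14].

## Interface

Orientations are given as a unit quaternion [x, y, z, w].
In Python, from plant import r gives the robot as it stands. The module is installed in compiled form; this text tells all that it offers.
- The arm moves only by the shell command python3 -m jog 'ROWS' [FORCE]. ROWS is JSON, a list of rows, each a list of 5 numbers: the shift along the tool's x, y, z in units of 1 m (1.0 is 1 m), then the turn about the tool's z in units of 360 degrees (1.0 is 360 degrees), then the closure, from 0 (fully open) to 1 (shut). In form: [[dx, dy, dz, yaw, fingers], ...]. A call has 1 to 20 rows; each row shifts and turns the commanded pose from where the row before left it, along the tool's axes as they then stand; what a row does not reach is not made up. A row lasts 1/10 s, in which the tool goes at most 50 mm and 8.59 degrees, less where a joint would pass 70% of its speed; a pose out of reach is approached as far as the arm can. A call with a number of a shift or a turn outside -1 to 1 is refused whole. A call with a gripper value outside its range is refused whole. The fingers move at their own pace and stop on an object; FORCE is the grip in N (left out, the last holds). Time passes only in rows, so rows that do not move let the fingers close. It gives the time, the measured TCP pose, the force and the opening at its end, in the units of the state.
- r.get_state(): the state, without advancing time (a new reading comes with each control period).
- r.snapshot(name): name is "side" or "top"; returns the picture (384x512x3 uint8, red, green, blue); there is no depth.
- r.get_calibration(name): a dict with "mtx" (3x3 intrinsics, pixels), "dist" ([k1, k2, p1, p2, k3] as OpenCV has them; the pictures are not rectified), "R" (3x3) and "t" (3): a world point X has camera coordinates R X + t. Camera axes: x right, y down, z forward; pixel columns grow to the right and rows downward; lengths in m; the calibration is good to about 2 mm. A picture is of the moment at which its call begins. get_calibration takes no time and is no camera call.
- r.finish_job(): hands the job in, once; it reports no verdict.
Trained networks look in the newest picture that a camera, given by its name, has taken for a name from the list of things; names that differ only in an ending like _2 or _b are one class to them, and where a whole thing is asked for, a point or a joint stands for the part that bears it (a point fixed in the world has none). Each returns a list of dicts, best first, with "score" (0 to 1); they miss things now and then, are a little off and sometimes report something else, mostly with a low value. They report only what shows in the picture. A call takes as long as a camera call.
- r.cut_out(thing, camera): "pixels" (384x512 bool, what is visible of it) and "rect" ([left, top, right, bottom] in pixels, round what is visible of it).
The state is a dict: "clock": time; "q": joint angles; "qd": joint speeds; "joint_torque": joint torques, N m; "tool_pos": TCP position; "eef_rot": TCP orientation; "contact_force": force on the tool from outside, world axes, zero at the start; "moment": the same for the moment, N m; "opening": opening from 0.0 (shut) to 1.0 (fully open).
Only numpy, scipy, OpenCV 4.12 (cv2) and the standard library are available. Lean on these libraries where they do the work, as an engineer would, in place of code of your own. Each camera call takes 0.05 s, during which the arm holds its last target.

## Task

Restock the display tin for a customer: put the two spare airstones from the cork mat upright into the two empty pockets, leaving the stones already in the tin alone. Then carry the two nested lids over together and set them down fully home on the tin, and lift only the aluminium outer lid off again so that the clear inner lid stays seated over the stones. Drop nothing, leave the other goods where they are, and finish still holding the outer lid up, roughly level, a good hand's breadth (about 10 cm) above the tin, so that the customer can look in.

Things in the scene. Friction and masses are not known exactly. Their poses are not given: they have to be found in the camera images.
- tin: Shallow aluminium display tin, fixed, 160 x 58 x 22 mm. Origin: centre of underside, x along its length, z up. A 10 mm high shouldered base carries a neck, outside 140.5 x 37 mm, up to 22 mm, that the inner lid slips over. In the neck a row of four pockets 32 x 32 mm, 2.5 mm walls, floors 8 mm above the underside (14 mm below the rim). Two hold a stone, two are empty; which varies.
- seat (a point): Centre of the tin at shoulder height (10 mm above its underside): where the centre of the inner lid's lower edge must come. Axes as the tin's.
- pocket_1 (a point): Centre of the floor of the tin's pocket at x = -51.75 mm; a stone is home when its origin is here.
- pocket_2 (a point): Centre of the floor of the tin's pocket at x = -17.25 mm; a stone is home when its origin is here.
- pocket_3 (a point): Centre of the floor of the tin's pocket at x = 17.25 mm; a stone is home when its origin is here.
- pocket_4 (a point): Centre of the floor of the tin's pocket at x = 51.75 mm; a stone is home when its origin is here.
- stock_a: Black round airstone already standing in a pocket of the tin; must be left there. Cylinder 28 mm in diameter, 30 mm high, about 35 g, with a thin grey air nipple (6 mm wide, 7 mm high) on top. Origin at the centre of its underside, z up.
- stock_b: Black round airstone already standing in a pocket of the tin; must be left there. Cylinder 28 mm in diameter, 30 mm high, about 35 g, with a thin grey air nipple (6 mm wide, 7 mm high) on top. Origin at the centre of its underside, z up.
- spare_a: Spare black round airstone, standing upright on the cork mat. Cylinder 28 mm in diameter, 30 mm high, about 35 g, with a thin grey air nipple (6 mm wide, 7 mm high) on top. Origin at the centre of its underside, z up.
- spare_b: Spare black round airstone, standing upright on the cork mat. Cylinder 28 mm in diameter, 30 mm high, about 35 g, with a thin grey air nipple (6 mm wide, 7 mm high) on top. Origin at the centre of its underside, z up.
- inner_lid: Clear plastic lid, an upside-down box: outside 150.5 x 47 x 40 mm high, walls 2.5 mm, 100 g. Origin: centre of its open lower edge, x along its length, z up. Starts open edge down on the shelf under the outer lid. On the tin its edge rests on the shoulder. Its sides are bare over the middle 58 mm of its length, in the outer lid's thumb cut-outs.
- outer_lid: Aluminium lid lying loosely over the inner lid (2.5 mm play, gravity only), 159.5 x 56 mm, 40.5 mm high without handle, 130 g. Origin: centre of lower edge (nested: 1.5 mm above the inner lid's origin), x along length, z up. Mid both long sides a full-height cut-out 58 mm wide bares the 47 mm wide inner lid (top cut back to 45 mm there): lifting the inner lid there lifts both.
- handle (a point): Centre of the outer lid's wooden bar handle, 52 mm above the outer lid's lower edge: a bar 50 mm long along the lid's x, 12 mm wide, 11 mm high, with its underside 6 mm above the lid's top, on two feet.
- cork_mat: Thin cork mat fixed to the shelf, 100 x 160 x 3 mm, on which the spares stand. Origin at the centre of its underside.
- canister: Bystander: blue flip-top plastic canister, 71 mm in diameter, 116 mm high. Origin at the centre of its underside.
- cave: Bystander: brown ceramic cave, an arch 100 mm long, 105 mm wide, 58 mm high. Origin at the centre of its underside.
- feeding_ring: Bystander: flat white feeding ring, 84 mm in diameter, 10 mm high. Origin at the centre of its underside.
- algae_magnet: Bystander: green two-part algae magnet, 65 x 42 mm, 55 mm high with its handle. Origin at the centre of its underside.

How it is judged:
On the way, in this order (a step that is already met when the one before it is completed fails the run):
1. each of the four pockets holds a stone, upright on its floor, and the spares are let go (distance between any of stock_a, stock_b, spare_a, spare_b and pocket_1 below 0.006 m and distance between any of stock_a, stock_b, spare_a, spare_b and pocket_2 below 0.006 m and distance between any of stock_a, stock_b, spare_a, spare_b and pocket_3 below 0.006 m and distance between any of stock_a, stock_b, spare_a, spare_b and pocket_4 below 0.006 m and angle between each of stock_a, stock_b, spare_a, spare_b's own z axis and vertical below 0.15 rad and contact force between the fingers and spare_a below 0.1 N and contact force between the fingers and spare_b below 0.1 N), for 0.2 s.
2. both lids, nested, sit home on the tin (distance between any of stock_a, stock_b, spare_a, spare_b and pocket_1 below 0.006 m and distance between any of stock_a, stock_b, spare_a, spare_b and pocket_2 below 0.006 m and distance between any of stock_a, stock_b, spare_a, spare_b and pocket_3 below 0.006 m and distance between any of stock_a, stock_b, spare_a, spare_b and pocket_4 below 0.006 m and angle between each of stock_a, stock_b, spare_a, spare_b's own z axis and vertical below 0.15 rad and distance between inner_lid and seat below 0.0055 m and angle between inner_lid's own z axis and vertical below 0.03 rad and angle between the x axis of inner_lid and the x axis of tin, either way round below 0.06 rad and distance between inner_lid and outer_lid below 0.008 m and angle between the z axis of inner_lid and the z axis of outer_lid, either way round below 0.05 rad), for 0.2 s.
3. the outer lid alone is lifted, the inner lid still home (distance between inner_lid and seat below 0.0055 m and angle between inner_lid's own z axis and vertical below 0.03 rad and angle between the x axis of inner_lid and the x axis of tin, either way round below 0.06 rad and horizontal distance between outer_lid and inner_lid below 0.12 m and z of outer_lid in the frame of inner_lid above 0.08 m and angle between outer_lid's own z axis and vertical below 0.3 rad and contact force between the fingers and outer_lid above 1 N and contact force between outer_lid and inner_lid below 0.05 N and contact force between outer_lid and tin below 0.05 N), for 0.2 s.
At the end, for the whole second after the job is handed in: A stone upright on the floor of every pocket (6 mm); inner lid untouched and home on the shoulder (5.5 mm, level to 0.03, straight to 0.06 rad); fingers hold the outer lid still (over 1 N), 80 mm or more up, within 120 mm sideways, tilted under 0.3 rad, touching neither lid nor tin (all of step 3 and distance between any of stock_a, stock_b, spare_a, spare_b and pocket_1 below 0.006 m and distance between any of stock_a, stock_b, spare_a, spare_b and pocket_2 below 0.006 m and distance between any of stock_a, stock_b, spare_a, spare_b and pocket_3 below 0.006 m and distance between any of stock_a, stock_b, spare_a, spare_b and pocket_4 below 0.006 m and angle between each of stock_a, stock_b, spare_a, spare_b's own z axis and vertical below 0.15 rad and contact force between the fingers and inner_lid below 0.1 N and linear speed of outer_lid below 0.03 m/s and angular speed of outer_lid below 0.2 rad/s and linear speed of inner_lid below 0.02 m/s); the arm keeps its last pose, push and grip.
It fails at once if a stone that was already in the tin is shifted or taken out (distance of any of stock_a, stock_b from where it was at the start of the episode above 0.009 m).
It fails at once if the lids come apart while the inner lid is not home on the tin (distance between inner_lid and outer_lid above 0.02 m and not (distance between inner_lid and seat below 0.0055 m and angle between inner_lid's own z axis and vertical below 0.03 rad and angle between the x axis of inner_lid and the x axis of tin, either way round below 0.06 rad)).
It fails at once if a spare stone or the lids are dropped ((linear speed of spare_a above 0.65 m/s and contact force between each of the arm, the fingers and spare_a below 0.01 N) or (linear speed of spare_b above 0.65 m/s and contact force between each of the arm, the fingers and spare_b below 0.01 N) or (linear speed of inner_lid above 0.65 m/s and contact force between each of the arm, the fingers and inner_lid below 0.01 N) or (linear speed of outer_lid above 0.65 m/s and contact force between each of the fingers, inner_lid and outer_lid below 0.01 N)).
It fails at once if another article on the shelf is pushed away or tipped (distance of any of canister, cave, feeding_ring, algae_magnet from where it was at the start of the episode above 0.03 m or angle between any of canister, cave, feeding_ring, algae_magnet's own z axis and vertical above 0.3 rad).
It also fails if it takes over 62 s, if anything falls off the work surface, if the arm or the gripper's body presses on something with over 40 N, if the wrist force passes 120 N, or if a joint passes its speed limit or range.

## Working session

There is one attempt and no reset: what is moved stays moved. The work goes in short steps, Python scripts to look and compute and a shell command to move; the robot and the scene stay as the last step left them, time stands still between calls to the robot, and variables do not carry over. Pictures are saved under pics/ and viewed, and the job is handed in when it is done.

```bash
mkdir -p pics; ls
cat > h.py <<'E'
from plant import r
import numpy as np, cv2
def save(cam,name):
    im=r.snapshot(cam); cv2.imwrite(f'pics/{name}.png',im[:,:,::-1]); return im
def ray(cam,uv):
    c=r.get_calibration(cam); K=np.array(c['mtx'],float);d=np.array(c['dist'],float);R=np.array(c['R']);t=np.array(c['t']).ravel()
    p=cv2.undistortPoints(np.array(uv,float).reshape(-1,1,2),K,d).reshape(-1,2)
    D=np.c_[p,np.ones(len(p))]@R
    return -R.T@t,D
def atz(cam,uv,z):
    o,D=ray(cam,uv); s=(np.asarray(z)-o[2])/D[:,2]; return o+s[:,None]*D
def proj(cam,X):
    c=r.get_calibration(cam); K=np.array(c['mtx'],float);d=np.array(c['dist'],float);R=np.array(c['R']);t=np.array(c['t']).ravel()
    return cv2.projectPoints(np.array(X,float).reshape(-1,1,3),cv2.Rodrigues(R)[0],t,K,d)[0].reshape(-1,2)
E
python3 - <<'E'
from h import *
for c in('top','side'):
    im=save(c,c+'0'); k=r.get_calibration(c); R=np.array(k['R']); print(c,-R.T@np.array(k['t']).ravel(),R.tolist(),np.array(k['mtx']).tolist(),k['dist'])
print(r.get_state(), r.grip_depth)
E
```

```text
pics
top [0.53511561 0.01610073 1.15298414] [[-0.02554011291571498, -0.9996681039094361, -0.003374115938342224], [-0.9982248708028045, 0.02568460733864842, -0.05373460948572747], [0.05380343802190256, 0.001995738452878026, -0.9985495516423063]] [[428.23087776047055, 0.0, 251.39223687944946], [0.0, 428.23087776047055, 195.69187361568027], [0.0, 0.0, 1.0]] [-0.14682835  0.          0.          0.          0.        ]
side [ 0.45383085 -0.52913151  0.66093098] [[0.9717294503684456, -0.23607164651248483, 0.0034717430093366987], [-0.1677915816999641, -0.7008672940313999, -0.6932755738288542], [0.16609593732919162, 0.673093763059789, -0.7206642253731969]] [[372.10218800750266, 0.0, 250.00167472971916], [0.0, 372.10218800750266, 185.83202037636548], [0.0, 0.0, 1.0]] [-0.11589993  0.          0.          0.          0.        ]
{'clock': 0.1, 'q': array([-1.23419269,  0.68985153, -0.19451243,  1.56623737,  0.15730728,
        0.90252289, -0.21511584]), 'qd': array([-0.00144914, -0.00238797,  0.00117879, -0.0017418 , -0.00112031,
       -0.00073996, -0.00071773]), 'joint_torque': array([-2.53367340e-03, -5.28494453e+01, -1.27122715e+00, -1.53836542e+01,
       -5.25160145e-02,  1.97277237e-03,  5.00743920e-05]), 'tool_pos': array([0.18625274, 0.59600567, 0.23802108]), 'eef_rot': array([ 8.05648971e-01,  5.92392668e-01, -6.12725097e-04,  5.36033341e-04]), 'contact_force': array([ 0.2164072 , -0.78811747,  0.42076915]), 'moment': array([-0.02570153,  0.00517232,  0.03930976]), 'opening': 0.9970376459178991} 0.0187
```

View pics/top0.png

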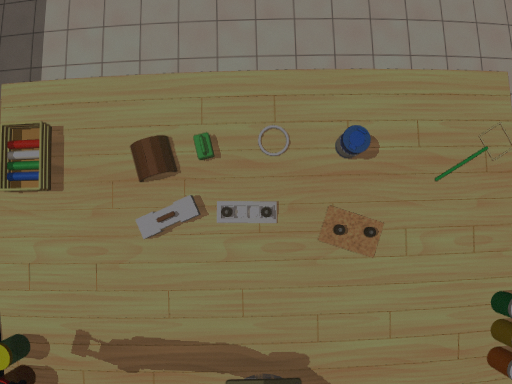

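View pics/side0.png

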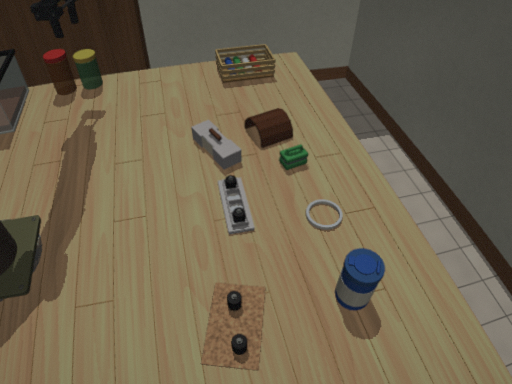

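The top picture shows the lids at about (167,217), the tin at (247,212) with stones at its two ends, and the spares at (339,229) and (370,231). The side picture agrees, with spares at (234,300) and (239,344). Next I measure them.

Run:
```python
from h import *
np.set_printoptions(precision=4,suppress=True)
M={}
for c in('top','side'):
    for th in('spare_a','tin','outer_lid','handle','inner_lid'):
        for d in r.cut_out(th,c)[:5]:
            ys,xs=np.nonzero(d['pixels']); M[(c,th,len(M))]=d['pixels']
            print(c,th,round(d['score'],2),d['rect'],len(xs),(xs.mean().round(1),ys.mean().round(1)), cv2.minAreaRect(np.c_[xs,ys].astype(np.float32)))
np.save('m.npy',M,allow_pickle=True)
for c,b,n in(('top',(110,180,390,270),'top0z'),('side',(180,110,280,260),'side0z')):
    im=cv2.imread(f'pics/{c}0.png')[b[1]:b[3],b[0]:b[2]]
    k=2.85 if c=='top' else 4
    cv2.imwrite(f'pics/{n}.png',cv2.resize(im,None,fx=k,fy=k,interpolation=cv2.INTER_CUBIC))
```

```text
top spare_a 0.48 [363.8, 226.9, 378.2, 237.0] 110 (np.float64(369.4), np.float64(231.8)) ((369.5, 232.0), (10.0, 11.0), 90.0)
top tin 0.64 [220.6, 204.5, 280.7, 223.1] 947 (np.float64(246.5), np.float64(211.8)) ((246.5, 212.0), (22.0, 59.0), 90.0)
top outer_lid 0.89 [135.6, 194.0, 197.1, 237.8] 1335 (np.float64(167.3), np.float64(216.2)) ((167.36302185058594, 216.19862365722656), (23.66952896118164, 63.72565460205078), 65.55604553222656)
top handle 0.87 [132.4, 194.3, 203.2, 241.3] 1360 (np.float64(166.5), np.float64(216.8)) ((167.4482879638672, 217.3793182373047), (24.94822120666504, 64.60276794433594), 66.80140686035156)
top handle 0.27 [219.7, 201.8, 277.9, 223.1] 989 (np.float64(246.8), np.float64(211.6)) ((247.0, 212.0), (22.0, 60.0), 90.0)
side spare_a 0.71 [232.8, 330.1, 248.1, 355.5] 299 (np.float64(239.2), np.float64(343.4)) ((239.0, 343.5), (21.0, 16.0), 90.0)
side spare_a 0.63 [229.7, 288.4, 242.5, 309.9] 275 (np.float64(234.4), np.float64(300.3)) ((234.5, 300.0), (20.0, 15.0), 90.0)
side tin 0.6 [216.3, 176.9, 254.7, 233.7] 1048 (np.float64(235.6), np.float64(206.5)) ((235.6704864501953, 204.72457885742188), (56.34367370605469, 26.511302947998047), 76.75948333740234)
side outer_lid 0.57 [191.5, 120.2, 242.9, 170.8] 1236 (np.float64(218.3), np.float64(144.3)) ((217.00001525878906, 143.5), (58.68986129760742, 27.577163696289062), 45.0)
side handle 0.75 [193.0, 120.7, 243.1, 170.5] 1282 (np.float64(217.3), np.float64(143.9)) ((216.25001525878906, 143.25), (57.27564239501953, 28.284271240234375), 45.0)
side inner_lid 0.28 [227.3, 288.8, 239.0, 310.2] 274 (np.float64(234.1), np.float64(300.4)) ((234.0, 300.0), (20.0, 14.0), 90.0)
```

View pics/top0z.png

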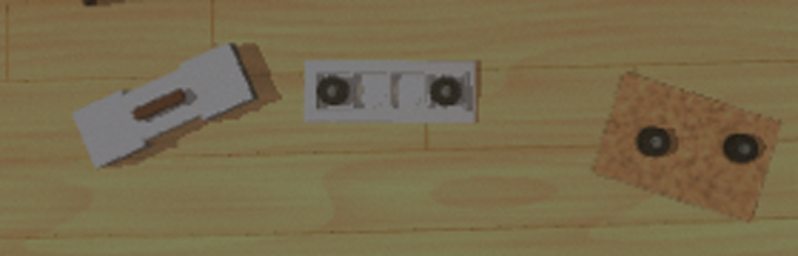

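View pics/side0z.png

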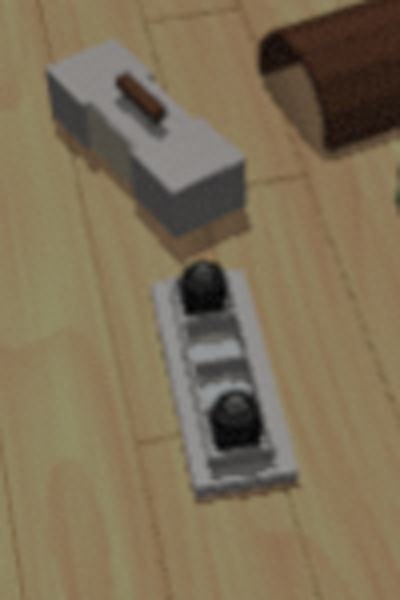

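```bash
cat > fit.py <<'E'
from h import *
from scipy.optimize import minimize
S=4
def box(x0,x1,y0,y1,z0,z1): return np.array([[x,y,z] for x in(x0,x1) for y in(y0,y1) for z in(z0,z1)])
def cyl(x,y,rad,z0,z1):
    a=np.linspace(0,2*np.pi,24,endpoint=False); return np.vstack([np.c_[x+rad*np.cos(a),y+rad*np.sin(a),np.full(24,z)] for z in(z0,z1)])
def tf(P,p,z0=0):
    c,s=np.cos(p[2]),np.sin(p[2]); Q=P.copy(); Q[:,0]=p[0]+c*P[:,0]-s*P[:,1]; Q[:,1]=p[1]+s*P[:,0]+c*P[:,1]; Q[:,2]+=z0; return Q
def render(cam,parts,roi):
    x0,y0,x1,y1=roi; m=np.zeros(((y1-y0)*S,(x1-x0)*S),np.uint8)
    for P in parts:
        uv=proj(cam,P); q=((uv+0.5-[x0,y0])*S-0.5)
        h=cv2.convexHull(q.astype(np.float32)); cv2.fillConvexPoly(m,np.round(h*16).astype(np.int32),255,shift=4)
    return cv2.resize(m,(x1-x0,y1-y0),interpolation=cv2.INTER_AREA)/255.
def fit(masks,model,p0,z0=0):
    # masks: dict cam->(mask,roi)
    def cost(p): return sum(np.sum((render(c,[tf(P,p,z0) for P in model],roi)-m)**2) for c,(m,roi) in masks.items())
    s=np.array([[0,0,0],[.006,0,0],[0,.006,0],[0,0,.08]])+p0
    b=minimize(cost,p0,method='Nelder-Mead',options=dict(initial_simplex=s,xatol=1e-5,fatol=1e-3))
    return b.x,b.fun
TIN=[box(-.08,.08,-.029,.029,0,.01),box(-.07025,.07025,-.0185,.0185,.01,.022)]
STK=[cyl(sx*.05175,0,.014,.008,.038) for sx in(-1,1)]+[cyl(sx*.05175,0,.003,.038,.045) for sx in(-1,1)]
LID=[box(-.07975,-.029,-.028,.028,.0015,.042),box(.029,.07975,-.028,.028,.0015,.042),box(-.07525,.07525,-.0235,.0235,0,.040),box(-.025,.025,-.006,.006,.048,.059)]
SP=[cyl(0,0,.014,0,.03),cyl(0,0,.003,.03,.037)]
E
python3 - <<'E'
from h import *
for c in('top','side'):
    im=cv2.imread(f'pics/{c}0.png'); hsv=cv2.cvtColor(im,cv2.COLOR_BGR2HSV)
    s=hsv[:,:,1]
    b=(110,180,390,270) if c=='top' else (180,110,280,260); k=2.85 if c=='top' else 4
    cv2.imwrite(f'pics/{c}sat.png',cv2.resize(s[b[1]:b[3],b[0]:b[2]],None,fx=k,fy=k,interpolation=cv2.INTER_NEAREST))
    def px(u,v): print(c,(u,v),hsv[v,u])
    for p in ([(222,207),(260,225),(247,235),(150,225),(339,229),(345,240),(200,205)] if c=='top' else [(223,190),(215,240),(240,150),(220,150),(240,344),(215,330),(190,150)]): px(*p)
E
```

```text
top (222, 207) [ 8 23 90]
top (260, 225) [ 24 102 122]
top (247, 235) [ 21 102 127]
top (150, 225) [120   4 126]
top (339, 229) [24 40 64]
top (345, 240) [ 15 137 123]
top (200, 205) [ 16 121  97]
side (223, 190) [ 20   6 131]
side (215, 240) [ 19  93 142]
side (240, 150) [15 11 93]
side (220, 150) [ 12   9 141]
side (240, 344) [173  38  27]
side (215, 330) [ 14 114 121]
side (190, 150) [ 23  83 142]
```

View pics/topsat.png

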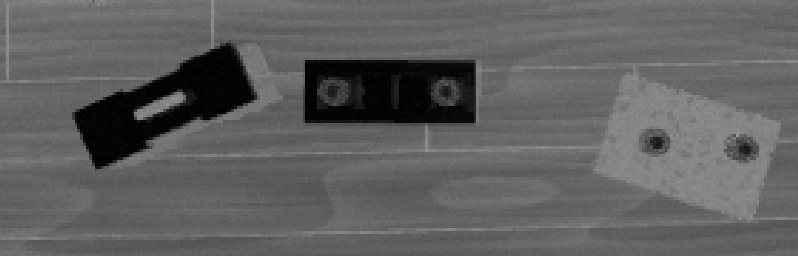

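View pics/sidesat.png

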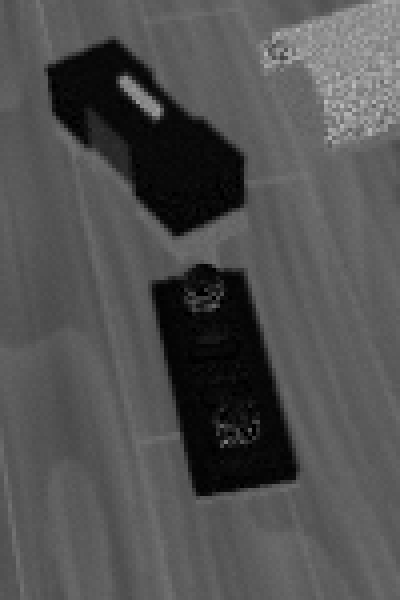

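```bash
cat > run1.py <<'E'
from fit import *
np.set_printoptions(precision=4,suppress=True)
def satmask(cam,roi,fn):
    im=cv2.imread(fn); x0,y0,x1,y1=roi; s=cv2.cvtColor(im,cv2.COLOR_BGR2HSV)[y0:y1,x0:x1,1].astype(float)
    m=np.clip((90-s)/75,0,1)
    h=(m>0.5).astype(np.uint8); cs,_=cv2.findContours(h,cv2.RETR_EXTERNAL,cv2.CHAIN_APPROX_NONE)
    c=max(cs,key=cv2.contourArea); f=np.zeros_like(h); cv2.drawContours(f,[c],-1,1,-1)
    m[cv2.erode(f,np.ones((3,3)))>0]=1
    m[cv2.dilate(f,np.ones((3,3)))==0]=0
    return m
def darkmask(cam,roi,fn):
    im=cv2.imread(fn); x0,y0,x1,y1=roi; v=cv2.cvtColor(im,cv2.COLOR_BGR2HSV)[y0:y1,x0:x1,2].astype(float)
    m=np.clip((100-v)/50,0,1)
    h=(m>0.5).astype(np.uint8); cs,_=cv2.findContours(h,cv2.RETR_EXTERNAL,cv2.CHAIN_APPROX_NONE)
    c=max(cs,key=cv2.contourArea); f=np.zeros_like(h); cv2.drawContours(f,[c],-1,1,-1)
    m[cv2.erode(f,np.ones((3,3)))>0]=1; m[cv2.dilate(f,np.ones((3,3)))==0]=0
    return m
def go(name,rois,model,p0,z0,mk,tag='0'):
    M={c:(mk(c,roi,f'pics/{c}{tag}.png'),roi) for c,roi in rois.items()}
    for sel in (['top'],['side'],['top','side']):
        if not all(s in M for s in sel): continue
        p,f=fit({c:M[c] for c in sel},model,p0,z0); print(name,sel,p,'yaw deg',np.degrees(p[2]).round(2),'cost',round(f,1), 'px',round(sum(M[c][0].sum() for c in sel)))
    return p
E
python3 - <<'E'
from run1 import *
p=atz('top',[(247,212),(167,217),(339,229),(370,231)],[.02,.03,.03,.03]); print(p)
go('tin',{'top':(208,192,290,232),'side':(210,168,265,242)},TIN+STK,[p[0][0],p[0][1],np.pi/2],0,satmask)
go('lid',{'top':(128,188,206,246),'side':(185,112,250,176)},LID,[p[1][0],p[1][1],np.radians(112)],0,satmask)
for n,rt,rs,q in(('s1',(329,219,350,240),(224,285,246,313),p[2]),('s2',(359,221,381,242),(229,329,251,357),p[3])):
    go(n,{'top':rt,'side':rs},SP,[q[0],q[1],0],.003,darkmask)
E
```

```text
[[ 0.5533  0.0311  0.02  ]
 [ 0.5451  0.2423  0.03  ]
 [ 0.5019 -0.2099  0.03  ]
 [ 0.4941 -0.2929  0.03  ]]
tin ['top'] [0.5546 0.0333 1.5385] yaw deg 88.15 cost 2.8 px 1313
tin ['side'] [0.5565 0.0358 1.5442] yaw deg 88.48 cost 18.6 px 1421
tin ['top', 'side'] [0.5558 0.0337 1.5455] yaw deg 88.55 cost 49.2 px 2734
lid ['top'] [0.5467 0.2429 1.9592] yaw deg 112.25 cost 25.2 px 1276Traceback (most recent call last):
  File "<stdin>", line 4, in <module>
  File "run1.py", line 22, in go
    p,f=fit({c:M[c] for c in sel},model,p0,z0); print(name,sel,p,'yaw deg',np.degrees(p[2]).round(2),'cost',round(f,1), 'px',round(sum(M[c][0].sum() for c in sel)))
        ~~~^^^^^^^^^^^^^^^^^^^^^^^^^^^^^^^^^^^
  File "fit.py", line 19, in fit
    b=minimize(cost,p0,method='Nelder-Mead',options=dict(initial_simplex=s,xatol=1e-5,fatol=1e-3))
    res = _minimize_neldermead(fun, x0, args, callback, bounds=bounds,
                               **options)
    fxcc = func(xcc)
    fx = function(np.copy(x), *(wrapper_args + args))
  File "fit.py", line 17, in cost
    def cost(p): return sum(np.sum((render(c,[tf(P,p,z0) for P in model],roi)-m)**2) for c,(m,roi) in masks.items())
                        ~~~^^^^^^^^^^^^^^^^^^^^^^^^^^^^^^^^^^^^^^^^^^^^^^^^^^^^^^^^^^^^^^^^^^^^^^^^^^^^^^^^^^^^^^^^^
  File "fit.py", line 17, in <genexpr>
    def cost(p): return sum(np.sum((render(c,[tf(P,p,z0) for P in model],roi)-m)**2) for c,(m,roi) in masks.items())
                                    ~~~~~~^^^^^^^^^^^^^^^^^^^^^^^^^^^^^^^^^^^
  File "fit.py", line 12, in render
    uv=proj(cam,P); q=((uv+0.5-[x0,y0])*S-0.5)
  File "h.py", line 13, in proj
    c=r.get_calibration(cam); K=np.array(c['mtx'],float);d=np.array(c['dist'],float);R=np.array(c['R']);t=np.array(c['t']).ravel()
ValueError: time passes only in moves, steps and waits
```

```bash
python3 - <<'E'
from plant import r; import pickle
pickle.dump({c:r.get_calibration(c) for c in('top','side')},open('cal.pkl','wb'))
E
sed -i "s/r.get_calibration(cam)/CAL[cam]/; s/^import numpy as np, cv2/import numpy as np, cv2, pickle\nCAL=pickle.load(open('cal.pkl','rb'))/" h.py
python3 - <<'E'
from run1 import *
p=atz('top',[(247,212),(167,217),(339,229),(370,231)],[.02,.03,.03,.03])
P=go('lid',{'top':(128,188,206,246),'side':(185,112,250,176)},LID,[p[1][0],p[1][1],np.radians(112)],0,satmask)
for n,rt,rs,q in(('s1',(329,219,350,240),(224,285,246,313),p[2]),('s2',(359,221,381,242),(229,329,251,357),p[3])):
    go(n,{'top':rt,'side':rs},SP,[q[0],q[1],0],.003,darkmask)
out=[]
for c,roi in {'top':(128,188,206,246),'side':(185,112,250,176)}.items():
    m=satmask(c,roi,f'pics/{c}0.png'); g=render(c,[tf(Q,P) for Q in LID],roi)
    o=np.dstack([m,g,g])*255; out.append(cv2.resize(o,(390,380),interpolation=cv2.INTER_NEAREST))
cv2.imwrite('pics/lidcmp.png',np.hstack(out))
E
```

```text
lid ['top'] [0.5467 0.2429 1.9592] yaw deg 112.25 cost 25.2 px 1276
lid ['side'] [0.5488 0.2452 1.958 ] yaw deg 112.18 cost 13.2 px 1277
lid ['top', 'side'] [0.5475 0.2434 1.9604] yaw deg 112.32 cost 71.7 px 2553
s1 ['top'] [ 0.5007 -0.2123  0.0536] yaw deg 3.07 cost 2.5 px 107
s1 ['side'] [ 0.5028 -0.2116  0.0262] yaw deg 1.5 cost 7.5 px 265
s1 ['top', 'side'] [ 0.5022 -0.2117  0.0418] yaw deg 2.4 cost 16.3 px 372
s2 ['top'] [ 0.4922 -0.295   0.097 ] yaw deg 5.56 cost 3.2 px 109
s2 ['side'] [ 0.494  -0.2939 -0.1102] yaw deg -6.31 cost 9.0 px 291
s2 ['top', 'side'] [ 0.4934 -0.2942  0.0266] yaw deg 1.52 cost 18.7 px 400[ WARN:0@1.005] global loadsave.cpp:1063 imwrite_ Unsupported depth image for selected encoder is fallbacked to CV_8U.
```

View pics/lidcmp.png

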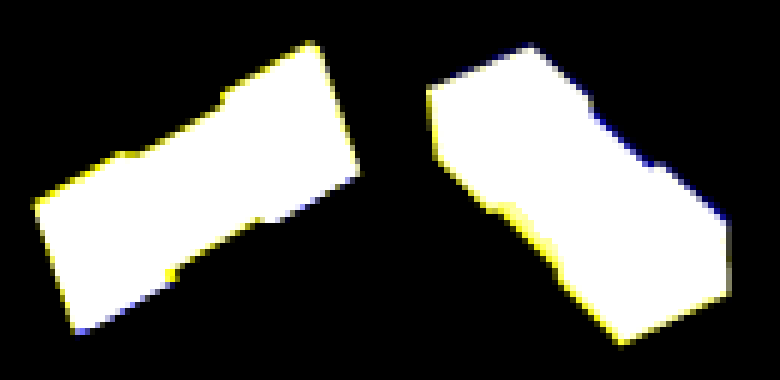

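```bash
python3 -m jog '[[0,0,0,0.023,0.4],[0,0,0,0.023,0.4],[0,0,0,0.023,0.4],[0,0,0,0.023,0.4],[0,0,0,0.023,0.4],[0,0,0,0.023,0.4],[0,0,0,0.023,0.4],[0,0,0,0.023,0.4],[0,0,0,0.0226,0.4]]'
cat > st.py <<'E'
from plant import r
import numpy as np
from scipy.spatial.transform import Rotation as Ro
def pose():
    s=r.get_state(); R=Ro.from_quat(s['eef_rot']).as_matrix(); return s,R
if __name__=='__main__':
    s,R=pose(); print('t',round(s['clock'],2),'pos',s['tool_pos'].round(4),'theta',np.degrees(np.arctan2(R[1,0],R[0,0])).round(2),'tilt z',R[:,2].round(3),'q',s['q'].round(2),'F',s['contact_force'].round(2),'op mm',round(s['opening']*88,1))
    import sys
    if len(sys.argv)>3:
        t=np.array([float(v) for v in sys.argv[1:4]]); d=R.T@(t-s['tool_pos']); print('tool delta',d.round(4))
        if len(sys.argv)>4:
            th=np.degrees(np.arctan2(R[1,0],R[0,0])); print('yaw turns',((th-float(sys.argv[4])+90)%180-90)/360)
E
python3 st.py 0.5018 -0.212 0.2
```

```text
clock: 1.5
tool_pos: [0.1862, 0.5967, 0.2388]
eef_rot: [1.0, -0.018, -0.0, -0.0]
contact_force: [0.5, 0.2, 0.5]
opening: 0.601
t 1.5 pos [0.1862 0.5967 0.2388] theta -2.05 tilt z [-0.  0. -1.] q [-1.44  0.69  0.19  1.58 -0.15  0.88 -1.24] F [0.54 0.25 0.5 ] op mm 52.8
tool delta [0.3443 0.7969 0.0385]
```

```bash
python3 -m jog '[[0.033,0.03,0,-0.001,0.4],[0.033,0.03,0,0,0.4],[0.033,0.03,0,0,0.4],[0.033,0.03,0,0,0.4],[0.033,0.03,0,0,0.4],[0.033,0.03,0,0,0.4],[0.033,0.03,0,0,0.4],[0.033,0.03,0,0,0.4],[0.033,0.03,0,0,0.4],[0.033,0.03,0,0,0.4]]' >/dev/null
python3 -m jog '[[0.001,0.045,0,0,0.4],[0.001,0.045,0,0,0.4],[0.001,0.045,0,0,0.4],[0.001,0.045,0,0,0.4],[0.001,0.045,0,0,0.4],[0.001,0.045,0,0,0.4],[0.001,0.045,0,0,0.4],[0.001,0.045,0,0,0.4],[0.001,0.045,0,0,0.4],[0.001,0.045,0,0,0.4],[0.001,0.045,0,0,0.4]]'
python3 st.py 0.5018 -0.212 0.08
```

```text
clock: 3.6
tool_pos: [0.5081, -0.2083, 0.2389]
eef_rot: [1.0, -0.012, 0.0, -0.0]
contact_force: [1.3, 0.1, -1.0]
opening: 0.603
t 3.6 pos [ 0.5081 -0.2083  0.2389] theta -1.35 tilt z [ 0.001  0.    -1.   ] q [ 0.28  0.59  0.05  1.8  -0.04  0.75  0.32] F [ 1.25  0.08 -0.99] op mm 53.1
tool delta [-0.0063  0.0039  0.1589]
```

```bash
python3 -m jog '[[-0.003,0.002,0.04,0.001,0.4],[-0.0033,0.0019,0.04,0,0.4],[0,0,0.04,0,0.4],[0,0,0.038,0,0.4],[0,0,0,0,0.4]]' >/dev/null
python3 st.py 0.5018 -0.212 0.022
python3 - <<'E'
from h import *
for c,b in(('top',(300,180,420,270)),('side',(180,240,300,360))):
    im=save(c,c+'1')[b[1]:b[3],b[0]:b[2],::-1]
    cv2.imwrite(f'pics/{c}1z.png',cv2.resize(im,None,fx=5,fy=5,interpolation=cv2.INTER_CUBIC))
E
```

```text
t 4.1 pos [ 0.4988 -0.2089  0.0767] theta -1.7 tilt z [-0.008  0.003 -1.   ] q [ 0.3   0.84  0.02  1.94 -0.05  0.37  0.33] F [0.01 0.46 0.18] op mm 52.7
tool delta [0.0035 0.0032 0.0547]
```

View pics/top1z.png

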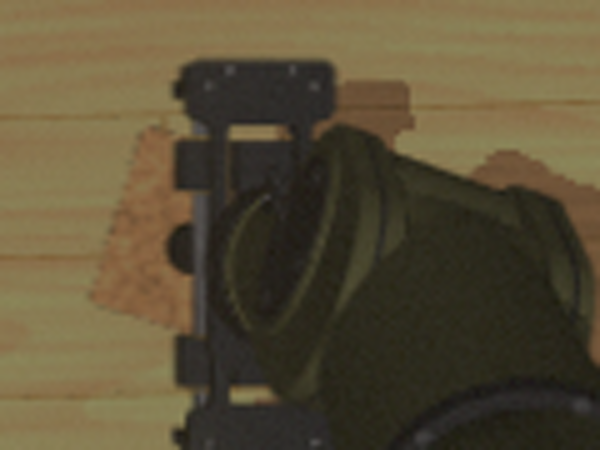

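View pics/side1z.png

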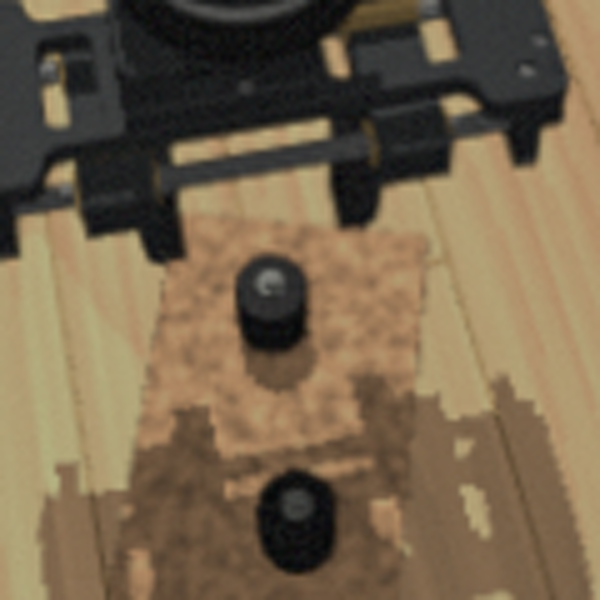

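```bash
python3 st.py
python3 - <<'E'
from h import *
im=cv2.imread('pics/side1z.png'); im=cv2.imread('pics/side1.png')[260:310,195:275]; im=cv2.resize(im,None,fx=10,fy=10,interpolation=cv2.INTER_CUBIC)
for sx in(-1,1):
  for sy in(-1,1):
    for z in (.0767,.0867):
      u=proj('side',[[.4988+sx*.02635+sy*.009*.0297,-.2089+sy*.009-sx*.02635*.0297,z]])[0]; q=(u+.5-[195,260])*10; cv2.circle(im,tuple(int(v) for v in q),4,(0,0,255) if z<.08 else (0,255,0),1)
cv2.imwrite('pics/tip.png',im)
E
```

```text
t 4.2 pos [ 0.5018 -0.2102  0.081 ] theta -1.72 tilt z [-0.  0. -1.] q [ 0.3   0.83  0.02  1.94 -0.05  0.38  0.33] F [0.14 0.09 0.2 ] op mm 52.8
```

View pics/tip.png

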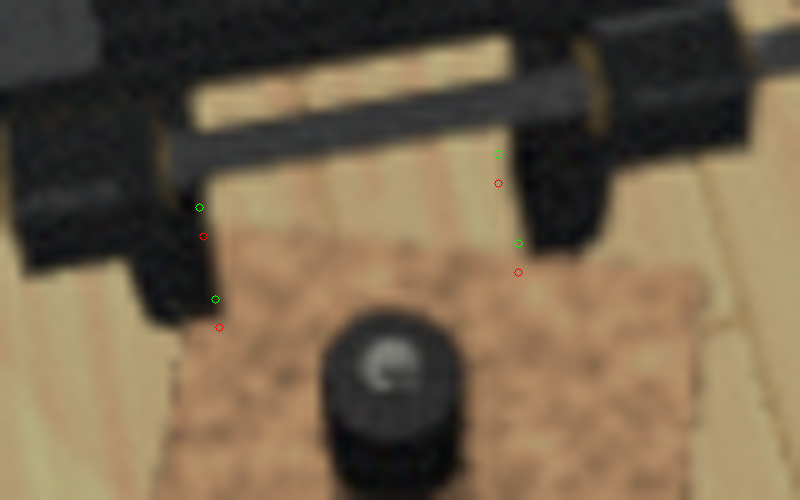

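Run:
```python
from h import *
im=cv2.imread('pics/side1.png')[260:310,195:275]; im=cv2.resize(im,None,fx=10,fy=10,interpolation=cv2.INTER_CUBIC)
for sx in(-1,1):
  for sy in(-1,1):
    for z in (.081,.091):
      u=proj('side',[[.5018+sx*.02635+sy*.009*.0297,-.2102+sy*.009-sx*.02635*.0297,z]])[0]; q=(u+.5-[195,260])*10; cv2.circle(im,tuple(int(v) for v in q),4,(0,0,255) if z<.085 else (0,255,0),1)
cv2.imwrite('pics/tip2.png',im)
print(proj('side',[[.5,-.21,.08],[.51,-.21,.08],[.5,-.2,.08],[.5,-.21,.09]]))
```

```text
[[231.30618141 284.41653092]
 [236.92677011 283.23369996]
 [230.14048234 279.47523154]
 [231.10478311 281.54867491]]
```

View pics/tip2.png

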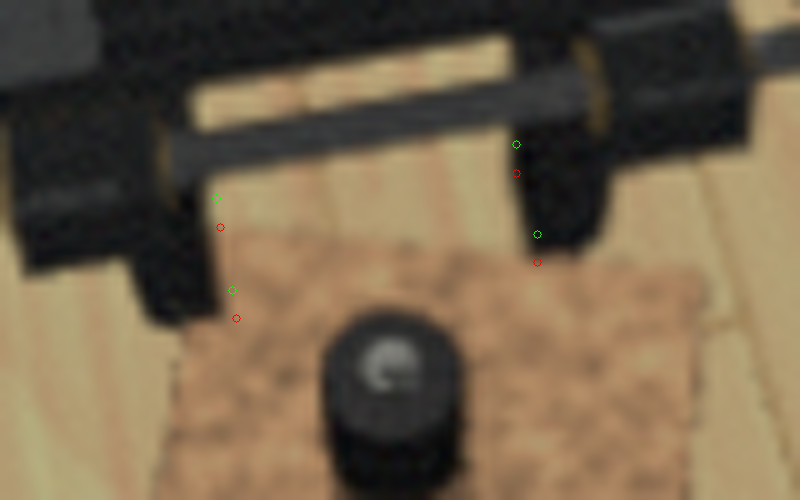

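```bash
python3 st.py .504 -.2125 .02; python3 -m jog '[[0.0012,0.0011,0.02,0,0.4],[0.001,0.001,0.02,0,0.4],[0,0,0.014,0,0.4],[0,0,0.007,0,0.4],[0,0,0,0,0.4],[0,0,0,0,0.4]]' 12; python3 st.py .504 -.2125 .02
python3 -m jog '[[0,0,0,0,0.55],[0,0,0,0,0.65],[0,0,0,0,0.75],[0,0,0,0,1],[0,0,0,0,1],[0,0,0,0,1]]' 12; python3 st.py
```

```text
t 4.2 pos [ 0.5018 -0.2102  0.081 ] theta -1.72 tilt z [-0.  0. -1.] q [ 0.3   0.83  0.02  1.94 -0.05  0.38  0.33] F [0.14 0.09 0.2 ] op mm 52.8
tool delta [0.0023 0.0022 0.061 ]
clock: 4.8
tool_pos: [0.5044, -0.2126, 0.0205]
eef_rot: [1.0, -0.015, 0.001, 0.0]
contact_force: [0.2, -0.9, 0.1]
opening: 0.596
t 4.8 pos [ 0.5044 -0.2126  0.0205] theta -1.72 tilt z [ 0.001 -0.    -1.   ] q [ 0.31  0.94  0.01  1.94 -0.05  0.26  0.33] F [ 0.16 -0.92  0.1 ] op mm 52.4
tool delta [-0.0004 -0.      0.0005]
clock: 5.4
tool_pos: [0.504, -0.2124, 0.02]
eef_rot: [1.0, -0.015, 0.0, 0.0]
contact_force: [-0.3, -0.0, 4.6]
opening: 0.311
t 5.4 pos [ 0.504  -0.2124  0.02  ] theta -1.73 tilt z [ 0. -0. -1.] q [ 0.31  0.94  0.01  1.94 -0.05  0.26  0.33] F [-0.25 -0.03  4.57] op mm 27.3
```

Run:
```python
from h import *
b=(180,240,300,360)
im=save('side','side2')[b[1]:b[3],b[0]:b[2],::-1]
cv2.imwrite(f'pics/side2z.png',cv2.resize(im,None,fx=5,fy=5,interpolation=cv2.INTER_CUBIC))
```

```text
(no output)
```

View pics/side2z.png

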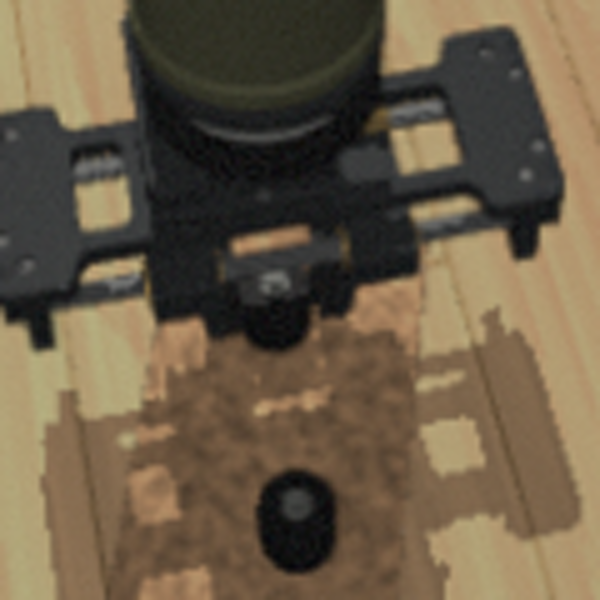

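```bash
cat > nip.py <<'E'
from h import *
def nip(fn,uv,w=5):
    im=cv2.imread(fn); g=cv2.cvtColor(im,cv2.COLOR_BGR2GRAY).astype(float); u,v=uv
    p=g[v-w:v+w+1,u-w:u+w+1]; W=np.clip(p-60,0,None); 
    n,l=cv2.connectedComponents((W>0).astype(np.uint8)); k=l[w,w]
    W=W*(l==k) if k else W
    yy,xx=np.mgrid[-w:w+1,-w:w+1]; return u+(W*xx).sum()/W.sum(), v+(W*yy).sum()/W.sum(), p.round().astype(int)
if __name__=='__main__':
    for f,uv in(('side1',(234,296)),('side2',(235,296))): a=nip(f'pics/{f}.png',uv,4); print(f,a[:2]); print(a[2])
E
python3 nip.py
```

```text
side1 (np.float64(233.2875), np.float64(295.6034090909091))
[[ 61  48  43  42  44  46  45  55  75]
 [ 46  47  52  58  60  53  45  44  44]
 [ 48  56  87 115 113  98  61  43  43]
 [ 48  80 119 124 123 115  83  50  45]
 [ 57  90 117 103 102  95  83  49  44]
 [ 51  82 108  75  65  67  64  46  41]
 [ 43  56  93 100  66  67  65  48  46]
 [ 45  45  51  48  44  46  50  46  48]
 [ 47  50  47  48  44  45  48  46  44]]
side2 (np.float64(234.37883008356545), np.float64(295.60724233983285))
[[ 59  55  56  55  59  60  58  58  54]
 [ 59  62  57  52  55  57  52  45  48]
 [ 54  63  78  86  92  87  59  46  45]
 [ 59  88 114 117 117 108  78  45  45]
 [ 56  80  94  89  90  96  97  52  45]
 [ 58  91 102  66  61  79  87  51  44]
 [ 52  67  85  63  61  56  51  50  43]
 [ 48  46  38  35  39  33  45  39  25]
 [ 47  49  38  18  11  17  23  18  17]]
```

```bash
python3 -m jog '[[0,0,-0.01,0,1],[0,0,-0.03,0,1],[0,0,-0.03,0,1],[0,0,-0.02,0,1],[0.0064,-0.033,0,0,1],[0.0064,-0.033,0,0,1],[0.0064,-0.033,0,0,1],[0.0064,-0.033,0,0,1],[0.0064,-0.033,0,0,1],[0.0064,-0.033,0,0,1],[0.0064,-0.033,0,0,1],[0,0,0,0,1],[0,0,0,0,1]]'; python3 st.py .5554 .0173 .045;python3 - <<'E'
from h import *
b=(180,130,300,250)
im=save('side','side3')[b[1]:b[3],b[0]:b[2],::-1]
cv2.imwrite(f'pics/side3z.png',cv2.resize(im,None,fx=5,fy=5,interpolation=cv2.INTER_CUBIC))
E
```

```text
clock: 6.75
tool_pos: [0.5554, 0.0179, 0.1099]
eef_rot: [1.0, -0.014, -0.0, -0.0]
contact_force: [0.1, 0.4, -0.1]
opening: 0.308
t 6.75 pos [0.5554 0.0179 0.1099] theta -1.61 tilt z [-0.  0. -1.] q [-0.17  0.79  0.1   1.89 -0.15  0.46  0.  ] F [ 0.06  0.45 -0.13] op mm 27.1
tool delta [-0.      0.0006  0.0649]
```

View pics/side3z.png

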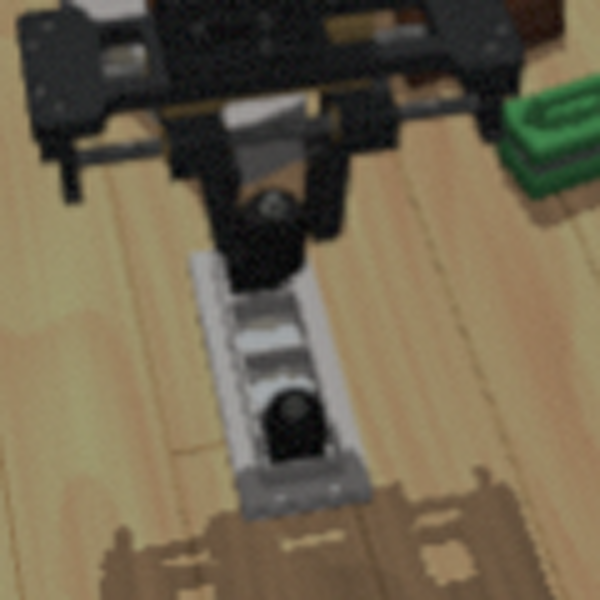

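```bash
python3 -m jog '[[0,0.0005,0.03,0,1],[0,0,0.025,0,1],[0,0,0.008,0,1],[0,0,0,0,1]]'; python3 -m jog '[[0,0,0,0,1]]' >/dev/null; python3 st.py .5554 .0173 .025;python3 - <<'E'
from h import *
b=(180,130,300,250)
im=save('side','side4')[b[1]:b[3],b[0]:b[2],::-1]
cv2.imwrite(f'pics/side4z.png',cv2.resize(im,None,fx=5,fy=5,interpolation=cv2.INTER_CUBIC))
E
```

```text
clock: 7.2
tool_pos: [0.5546, 0.015, 0.046]
eef_rot: [1.0, -0.016, -0.001, 0.0]
contact_force: [-0.6, 0.7, 0.1]
opening: 0.315
t 7.3 pos [0.556  0.0157 0.0475] theta -1.8 tilt z [ 0.001 -0.    -1.   ] q [-0.15  0.9   0.07  1.91 -0.16  0.34  0.01] F [-0.36  0.32  0.12] op mm 27.6
tool delta [-0.0006 -0.0016  0.0225]
```

View pics/side4z.png

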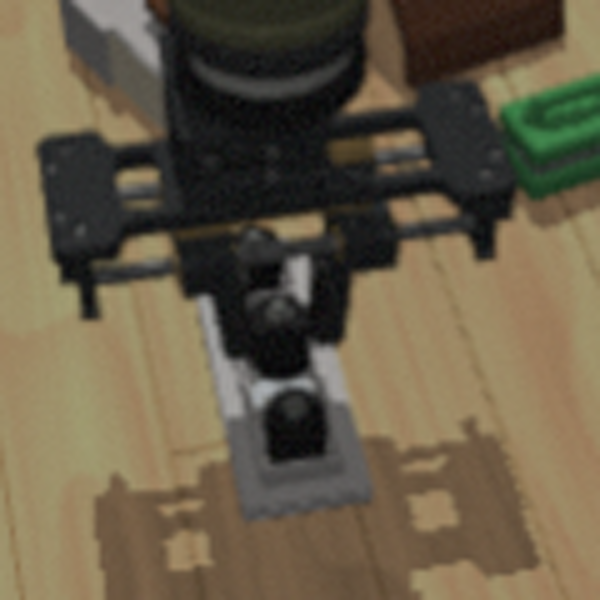

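```bash
python3 st.py
python3 - <<'E'
from nip import *
np.set_printoptions(suppress=True,precision=4)
for n,f,uv,z in(('near','side0',(238,211),.045),('far','side0',(231,179),.045),('near','side4',(238,211),.045),('held','side4',(235,191),.0675)):
    a=nip(f'pics/{f}.png',uv,4); print(n,np.round(a[:2],2),atz('side',[a[:2]],z)); print(a[2])
E
```

```text
t 7.35 pos [0.5563 0.016  0.0477] theta -1.78 tilt z [ 0.002 -0.    -1.   ] q [-0.15  0.9   0.07  1.91 -0.16  0.34  0.01] F [-0.77  0.37  0.7 ] op mm 27.4
near [237.07 207.55] [[ 0.5529 -0.011   0.045 ]]
[[147 136 121 107  97  95 100 113 110]
 [128  94  70  55  53  55  49  63  75]
 [ 91  42  34  61  78  79  59  36  36]
 [ 55  32  48  67  77  74  66  38  23]
 [ 32  28  53  58  56  54  61  55  28]
 [ 29  26  37  58  57  51  48  41  30]
 [ 29  34  34  41  44  36  32  30  36]
 [ 30  33  35  32  28  32  33  34  35]
 [ 16  31  35  32  36  30  32  31  23]]
far [231.72 175.37] [[0.5619 0.0895 0.045 ]]
[[105  90  75  69  70  80  80  95 121]
 [ 73  50  56  70  62  44  38  58 102]
 [ 34  36  60  70  67  51  36  32  72]
 [ 24  43  54  53  51  46  31  26  49]
 [ 24  36  46  49  51  46  25  24  33]
 [ 31  31  35  36  38  36  25  26  24]
 [ 29  31  32  30  29  30  23  20  20]
 [ 19  23  29  31  22  25  20  20  11]
 [  9  13  21  22  13  13  12   8   6]]
near [237.07 207.31] [[ 0.5531 -0.0103  0.045 ]]
[[161 142 118  94  97 102 111 128 123]
 [141  98  73  48  41  43  46  70  80]
 [ 92  48  32  40  48  50  42  29  39]
 [ 50  29  40  53  55  54  48  29  27]
 [ 30  25  36  49  52  52  48  34  14]
 [ 15  21  26  43  55  52  43  28  13]
 [ 18  14  14  34  44  38  27  19  15]
 [ 20  16  16  23  20  26  12  16  19]
 [  9  19  16  16  19  18  14  19   9]]
held [237.27 188.26] [[0.5616 0.0245 0.0675]]
[[ 22  22  25  27  46  73 102 132 154]
 [ 57  69  71  63  69  83  90 110 142]
 [ 68  63  58  52  62  63  51  62 110]
 [ 56  41  36  64  83  74  45  34  68]
 [ 34  30  46  70  84  76  57  46  36]
 [ 32  32  57  67  63  59  61  55  32]
 [ 30  30  49  62  62  50  50  45  29]
 [ 33  30  38  41  47  35  34  31  35]
 [ 27  28  29  27  27  21  21  28  26]]
```

Run:
```python
from h import *
np.set_printoptions(suppress=True,precision=4)
print(atz('side',[(238.4,210.4),(230.4,177.5),(235.3,191.4)],np.array([.045,.045,.0677])))
print(atz('side',[(233.3,295.6)],np.array([.040])))
```

```text
[[ 0.554  -0.0196  0.045 ]
 [ 0.5574  0.0832  0.045 ]
 [ 0.5554  0.016   0.0677]]
[[ 0.502  -0.2112  0.04  ]]
```

```bash
cat > ov.py <<'E'
from fit import *
import sys
def ov(fn,cam,p,roi,k,out):
    im=cv2.imread(fn)[roi[1]:roi[3],roi[0]:roi[2]]; im=cv2.resize(im,None,fx=k,fy=k,interpolation=cv2.INTER_CUBIC)
    im=np.clip(im.astype(float)*1.4,0,255).astype(np.uint8)
    def poly(P,col):
        uv=proj(cam,tf(np.array(P,float),p)); q=((uv+.5-[roi[0],roi[1]])*k-.5).round().astype(int); cv2.polylines(im,[q],True,col,1)
    def rect(x0,x1,y0,y1,z,col): poly([[x0,y0,z],[x1,y0,z],[x1,y1,z],[x0,y1,z]],col)
    rect(-.08,.08,-.029,.029,.01,(0,0,255)); rect(-.08,.08,-.029,.029,0,(0,0,128))
    rect(-.07025,.07025,-.0185,.0185,.022,(0,255,0))
    for i in range(4):
        c=-.05175+.0345*i; rect(c-.016,c+.016,-.016,.016,.022,(255,255,0)); 
    for i in(1,2):
        c=-.05175+.0345*i; rect(c-.016,c+.016,-.016,.016,.008,(255,0,255))
    cv2.imwrite(out,im)
if __name__=='__main__':
    ov('pics/side0.png','side',[.5565,.0358,1.544],(210,168,265,238),8,'pics/ovs.png')
    ov('pics/top0.png','top',[.5546,.0333,1.5385],(210,192,285,232),10,'pics/ovt.png')
E
python3 ov.py
```

```text
(no output)
```

View pics/ovs.png

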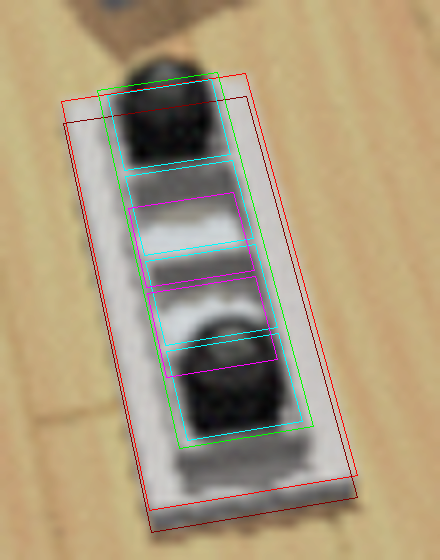

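View pics/ovt.png

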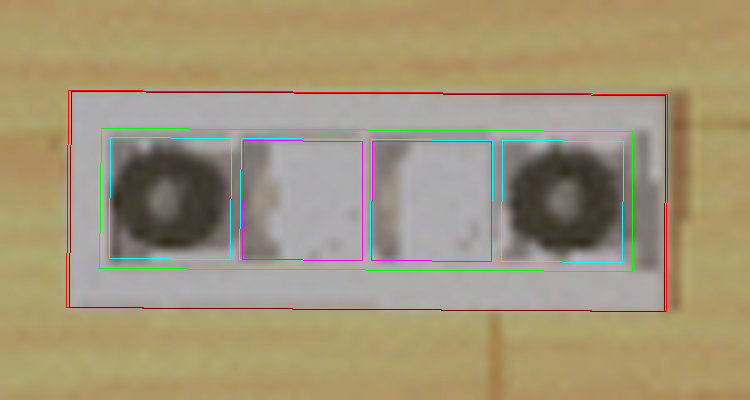

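```bash
python3 -m jog '[[0,0.0012,0.004,0,1],[0,0,0.006,0,1],[0,0,0,0,1],[0,0,0,0,1]]'; python3 st.py .556 .0148 .025;python3 - <<'E'
from h import *
b=(205,160,265,240)
im=save('side','side5')[b[1]:b[3],b[0]:b[2],::-1]
cv2.imwrite(f'pics/side5z.png',np.clip(cv2.resize(im,None,fx=7,fy=7,interpolation=cv2.INTER_CUBIC)*1.5,0,255))
E
```

```text
clock: 7.75
tool_pos: [0.5554, 0.0155, 0.0366]
eef_rot: [1.0, -0.015, -0.0, -0.0]
contact_force: [1.0, 0.5, -0.5]
opening: 0.311
t 7.75 pos [0.5554 0.0155 0.0366] theta -1.72 tilt z [-0.  0. -1.] q [-0.15  0.92  0.06  1.91 -0.16  0.32  0.02] F [ 1.03  0.55 -0.48] op mm 27.4
tool delta [0.0006 0.0007 0.0116][ WARN:0@0.644] global loadsave.cpp:1063 imwrite_ Unsupported depth image for selected encoder is fallbacked to CV_8U.
```

View pics/side5z.png

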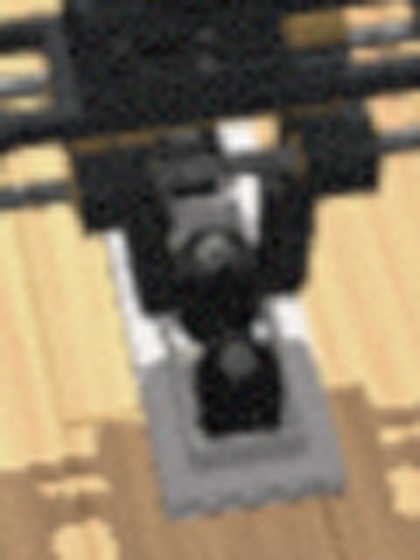

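```bash
python3 -m jog '[[0,0,0.004,0,1],[0,0,0.004,0,1],[0,0,0.003,0,1],[0,0,0,0,1]]'; python3 st.py .556 .0148 .025
```

```text
clock: 8.2
tool_pos: [0.5553, 0.0155, 0.0252]
eef_rot: [1.0, -0.015, -0.0, -0.0]
contact_force: [-1.0, -0.4, 0.5]
opening: 0.313
t 8.2 pos [0.5553 0.0155 0.0252] theta -1.72 tilt z [-0.001  0.    -1.   ] q [-0.15  0.94  0.06  1.91 -0.17  0.3   0.02] F [-0.98 -0.4   0.45] op mm 27.6
tool delta [0.0007 0.0007 0.0002]
```

```bash
python3 -m jog '[[0,0,0,0,0.5],[0,0,0,0,0.45],[0,0,0,0,0.45],[0,0,-0.02,0,0.45],[0,0,-0.04,0,0.45],[0,0,-0.035,0,0.45],[-0.0066,0.039,0,0,0.4],[-0.0066,0.039,0,0,0.4],[-0.0066,0.039,0,0,0.4],[-0.0066,0.039,0,0,0.4],[-0.0066,0.039,0,0,0.4],[-0.0066,0.039,0,0,0.4],[-0.0066,0.039,0,0,0.4],[-0.0066,0.039,0,0,0.4],[0,0,0,0,0.4],[0,0,0,0,0.4]]'; python3 st.py .4933 -.2947 .02
python3 - <<'E'
from h import *
im=save('side','side6'); b=(205,160,265,240)
im=im[b[1]:b[3],b[0]:b[2],::-1]
cv2.imwrite(f'pics/side6z.png',np.clip(cv2.resize(im,None,fx=7,fy=7,interpolation=cv2.INTER_CUBIC)*1.5,0,255))
E
```

```text
clock: 9.8
tool_pos: [0.4928, -0.2958, 0.1207]
eef_rot: [1.0, -0.016, -0.0, 0.0]
contact_force: [0.2, 0.6, -0.6]
opening: 0.602
t 9.8 pos [ 0.4928 -0.2958  0.1207] theta -1.87 tilt z [-0. -0. -1.] q [ 0.45  0.79  0.02  1.83 -0.02  0.53  0.45] F [ 0.21  0.56 -0.56] op mm 53.0
tool delta [ 0.0005 -0.0011  0.1007][ WARN:0@2.042] global loadsave.cpp:1063 imwrite_ Unsupported depth image for selected encoder is fallbacked to CV_8U.
```

View pics/side6z.png

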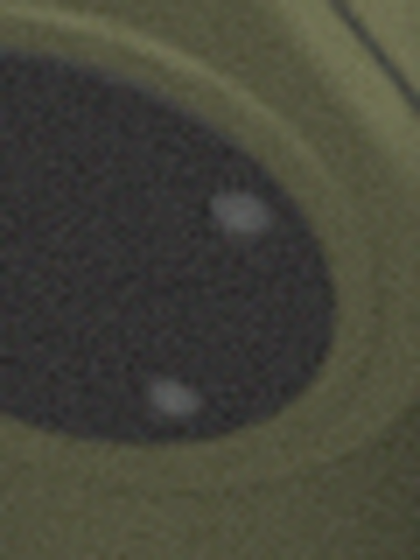

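View pics/side6.png

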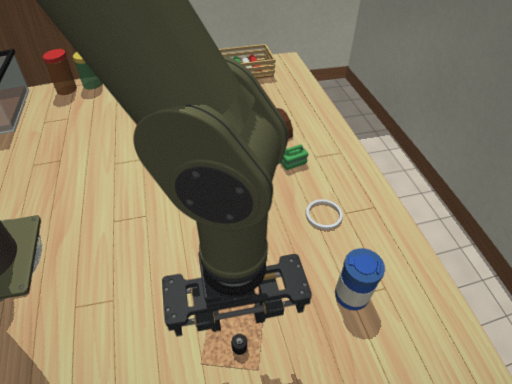

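```bash
python3 -m jog '[[0.0005,-0.001,0.03,0,0.4],[0,0,0.035,0,0.4],[0,0,0.025,0,0.4],[0,0,0.0105,0,0.4],[0,0,0,0,0.4],[0,0,0,0,0.4],[0,0,0,0,0.55],[0,0,0,0,0.65],[0,0,0,0,0.75],[0,0,0,0,1],[0,0,0,0,1],[0,0,0,0,1]]'; python3 st.py .4933 -.2947 .02
python3 - <<'E'
from h import *
im=save('top','top7'); b=(210,185,290,235)
im=im[b[1]:b[3],b[0]:b[2],::-1]
cv2.imwrite(f'pics/top7z.png',np.clip(cv2.resize(im,None,fx=9,fy=9,interpolation=cv2.INTER_CUBIC)*1.5,0,255).astype(np.uint8))
im=save('side','side7'); b=(190,290,290,380)
im=im[b[1]:b[3],b[0]:b[2],::-1]
cv2.imwrite(f'pics/side7z.png',cv2.resize(im,None,fx=6,fy=6,interpolation=cv2.INTER_CUBIC))
E
```

```text
clock: 11.05
tool_pos: [0.4943, -0.2941, 0.0208]
eef_rot: [1.0, -0.015, 0.0, 0.0]
contact_force: [-1.3, 0.6, 6.6]
opening: 0.313
t 11.05 pos [ 0.4943 -0.2941  0.0208] theta -1.73 tilt z [ 0.001 -0.    -1.   ] q [ 0.45  0.95  0.01  1.85 -0.02  0.33  0.45] F [-1.33  0.63  6.63] op mm 27.6
tool delta [-0.001   0.0007  0.0008]
```

View pics/top7z.png

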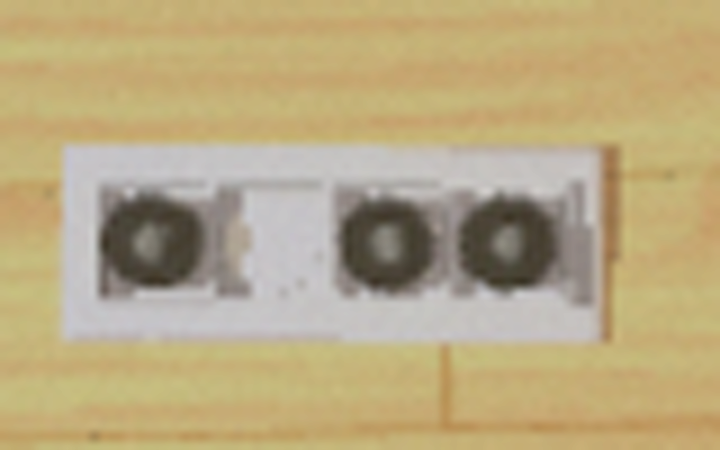

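View pics/side7z.png

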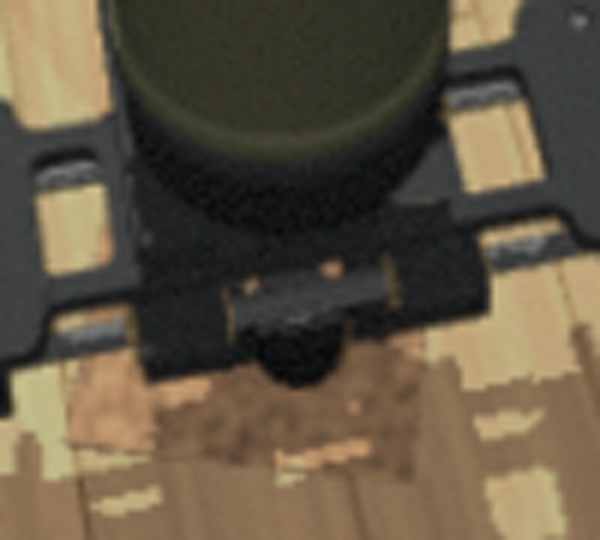

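```bash
python3 -m jog '[[0,0,-0.01,0,1],[0,0,-0.03,0,1],[0,0,-0.03,0,1],[0,0,-0.02,0,1],[0.0057,-0.0384,0,0,1],[0.0057,-0.0384,0,0,1],[0.0057,-0.0384,0,0,1],[0.0057,-0.0384,0,0,1],[0.0057,-0.0384,0,0,1],[0.0057,-0.0384,0,0,1],[0.0057,-0.0384,0,0,1],[0.0057,-0.0384,0,0,1],[0.0057,-0.0384,0,0,1],[0,0,0,0,1],[0,0,0.02,0,1],[0,0,0.02,0,1],[0,0,0.015,0,1],[0,0,0.004,0,1],[0,0,0,0,1]]'; python3 st.py .556 .0492 .025
python3 - <<'E'
from h import *
im=save('side','side8'); b=(205,150,265,240)
im=im[b[1]:b[3],b[0]:b[2],::-1]
cv2.imwrite(f'pics/side8z.png',np.clip(cv2.resize(im,None,fx=6.5,fy=6.5,interpolation=cv2.INTER_CUBIC)*1.5,0,255).astype(np.uint8))
E
python3 st.py .556 .0492 .025
```

```text
clock: 13.05
tool_pos: [0.5552, 0.0496, 0.0509]
eef_rot: [1.0, -0.015, -0.001, 0.0]
contact_force: [0.6, -0.5, -0.2]
opening: 0.308
t 13.05 pos [0.5552 0.0496 0.0509] theta -1.76 tilt z [-0.001 -0.    -1.   ] q [-0.22  0.9   0.08  1.9  -0.19  0.35 -0.02] F [ 0.58 -0.46 -0.21] op mm 27.1
tool delta [0.0008 0.0004 0.0259]
t 13.1 pos [0.5557 0.0497 0.0514] theta -1.75 tilt z [ 0.  0. -1.] q [-0.22  0.89  0.08  1.9  -0.19  0.35 -0.02] F [-0.14 -0.57 -0.03] op mm 27.5
tool delta [0.0003 0.0005 0.0264]
```

View pics/side8z.png

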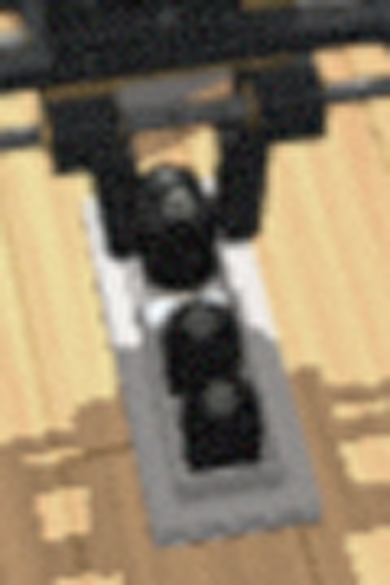

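Run:
```python
from nip import *
np.set_printoptions(suppress=True,precision=4)
for uv in((239,211),(236,199),(232,181)):
    print(nip('pics/side8.png',uv,4)[2])
k=6.5
P=[(219/k+205-.4,395/k+150-.4),(201/k+205-.4,318/k+150-.4),(174/k+205-.4,203/k+150-.4)]
print(atz('side',P,np.array([.045,.045,.0714])))
```

```text
[[18 11  9 13 15 18 31 61 73]
 [14 18 26 31 27 19 21 41 57]
 [10 15 41 50 50 42 24 26 38]
 [15 34 47 57 56 46 20 20 22]
 [18 32 52 52 51 44 33 19 17]
 [17 26 45 52 49 44 25  9  7]
 [15 22 33 38 38 31 15 17 11]
 [13 14 22 20 21 18 11 20 18]
 [20 15  8 15 18 16 15 20 18]]
[[ 95  96  80  76 101 124 133 113  87]
 [104  76  62  53  73  83  97  98  78]
 [ 67  31  40  48  47  34  38  48  52]
 [ 27  32  51  55  52  45  31  28  33]
 [ 23  41  48  50  48  46  32  25  21]
 [ 23  34  44  49  51  41  29  13  16]
 [ 14  13  31  40  40  27  13  10  14]
 [ 14  13  19  26  21  23  16  18  14]
 [ 13  17  18  16  16  13  15  18  19]]
[[ 42  62  79  69  49  31  34  80 130]
 [ 40  45  50  53  50  39  22  54 118]
 [ 28  33  39  64  82  67  33  34  85]
 [ 20  29  51  75  80  73  50  27  43]
 [ 29  33  52  60  58  69  60  35  31]
 [ 31  31  55  62  57  62  53  35  27]
 [ 34  32  38  43  43  44  39  25  26]
 [ 29  30  24  26  15  16  24  25  15]
 [ 26  26  19   8  21  20  11  20  16]]
[[ 0.5538 -0.0195  0.045 ]
 [ 0.5552  0.0156  0.045 ]
 [ 0.553   0.0462  0.0714]]
```

```bash
python3 - <<'E'
from h import *
np.set_printoptions(suppress=True,precision=4)
P=[(238.2,210.7),(235.0,198.9),(232.1,180.5)]
print(atz('side',P,np.array([.045,.045,.0708])))
def tm(f1,a,f2,z):pass
E
python3 - <<'E'
# template: nipple patch of held s1 in side4 (known to have ended well) vs s2 in side8, upsampled
import cv2,numpy as np
def up(f,c,w):
    g=cv2.imread(f,0)[c[1]-w:c[1]+w+1,c[0]-w:c[0]+w+1]; return cv2.resize(g,None,fx=8,fy=8,interpolation=cv2.INTER_CUBIC).astype(np.float32)
for ref in(('pics/side4.png',(235,191)),('pics/side1.png',(234,296)),('pics/side8.png',(239,211))):
    T=up(*ref,4)
    for n,f,c in(('near','pics/side8.png',(239,211)),('p2','pics/side8.png',(235,199)),('held','pics/side8.png',(232,181)),('far0','pics/side0.png',(231,178)),('near0','pics/side0.png',(238,211))):
        R=cv2.matchTemplate(up(f,c,7),T,cv2.TM_CCOEFF_NORMED); _,v,_,l=cv2.minMaxLoc(R)
        print(ref[0],n,round(v,2),c[0]+(l[0]-24)/8,c[1]+(l[1]-24)/8)
E
```

```text
[[ 0.5534 -0.0203  0.045 ]
 [ 0.5539  0.0147  0.045 ]
 [ 0.5549  0.0474  0.0708]]
pics/side4.png near 0.71 239.5 210.875
pics/side4.png p2 0.76 235.25 198.125
pics/side4.png held 0.8 232.25 180.0
pics/side4.png far0 0.72 230.375 176.875
pics/side4.png near0 0.65 240.375 212.125
pics/side1.png near 0.78 238.625 211.375
pics/side1.png p2 0.46 232.0 196.875
pics/side1.png held 0.53 231.875 181.75
pics/side1.png far0 0.33 230.5 180.25
pics/side1.png near0 0.45 239.0 212.25
pics/side8.png near 1.0 239.0 211.0
pics/side8.png p2 0.57 237.0 196.0
pics/side8.png held 0.79 232.625 181.375
pics/side8.png far0 0.52 231.25 179.75
pics/side8.png near0 0.54 239.625 212.0
```

```bash
python3 -m jog '[[0.0003,-0.0007,0.008,0,1],[0,0,0.006,0,1],[0,0,0,0,1],[0,0,0,0,1]]'; python3 st.py .556 .0492 .025
python3 - <<'E'
from h import *
im=save('side','side9'); b=(205,150,265,240)
im=im[b[1]:b[3],b[0]:b[2],::-1]
cv2.imwrite(f'pics/side9z.png',np.clip(cv2.resize(im,None,fx=6.5,fy=6.5,interpolation=cv2.INTER_CUBIC)*1.5,0,255).astype(np.uint8))
E
```

```text
clock: 13.5
tool_pos: [0.5558, 0.0508, 0.0371]
eef_rot: [1.0, -0.015, -0.0, -0.0]
contact_force: [-0.4, -0.0, -0.3]
opening: 0.312
t 13.5 pos [0.5558 0.0508 0.0371] theta -1.72 tilt z [-0.  0. -1.] q [-0.22  0.92  0.08  1.9  -0.19  0.32 -0.02] F [-0.42 -0.03 -0.29] op mm 27.5
tool delta [0.0002 0.0016 0.0121]
```

View pics/side9z.png

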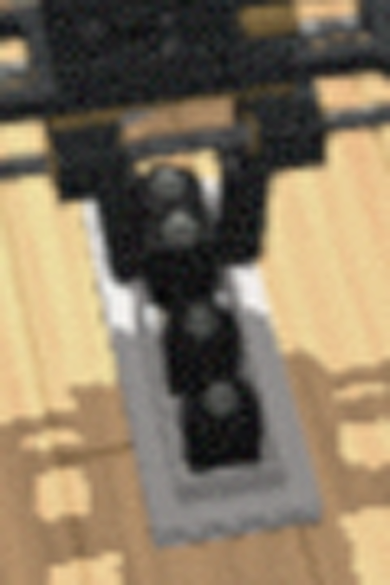

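```bash
python3 -m jog '[[0,-0.0003,0.004,0,1],[0,0,0.004,0,1],[0,0,0.003,0,1],[0,0,0,0,1]]'; python3 st.py .556 .0492 .025
```

```text
clock: 13.95
tool_pos: [0.5558, 0.0511, 0.0259]
eef_rot: [1.0, -0.015, -0.0, -0.0]
contact_force: [-0.8, 0.2, -0.3]
opening: 0.31
t 13.95 pos [0.5558 0.0511 0.0259] theta -1.72 tilt z [-0.  0. -1.] q [-0.22  0.94  0.07  1.91 -0.19  0.3  -0.02] F [-0.79  0.16 -0.26] op mm 27.2
tool delta [0.0003 0.0019 0.0009]
```

```bash
python3 -m jog '[[0,0,0.0006,0,1],[0,0,0,0,0.5],[0,0,0,0,0.45],[0,0,0,0,0.45],[0,0,-0.02,0,0.45],[0,0,-0.04,0,0.45],[0,0,-0.04,0,0.3],[-0.0027,-0.0382,0,0,0],[-0.0027,-0.0382,0,0,0],[-0.0027,-0.0382,0,0,0],[-0.0027,-0.0382,0,0,0],[-0.0027,-0.0382,0,0,0],[0,0,0,-0.0221,0],[0,0,0,-0.0221,0],[0,0,0,-0.0221,0],[0,0,0,0,0],[0,0,0,0,0]]' 30; python3 st.py .5481 .2425 .006 22.2
python3 - <<'E'
from h import *
im=save('side','side10'); b=(180,100,280,240)
im=im[b[1]:b[3],b[0]:b[2],::-1]
cv2.imwrite(f'pics/side10z.png',np.clip(cv2.resize(im,None,fx=4.2,fy=4.2,interpolation=cv2.INTER_CUBIC)*1.4,0,255).astype(np.uint8))
im=save('top','top10'); b=(110,160,290,245)
im=im[b[1]:b[3],b[0]:b[2],::-1]
cv2.imwrite(f'pics/top10z.png',np.clip(cv2.resize(im,None,fx=4.4,fy=4.4,interpolation=cv2.INTER_CUBIC)*1.4,0,255).astype(np.uint8))
E
```

```text
clock: 15.65
tool_pos: [0.5481, 0.2422, 0.1256]
eef_rot: [0.982, 0.19, -0.0, -0.0]
contact_force: [-0.6, -0.5, -0.5]
opening: 1.0
t 15.65 pos [0.5481 0.2422 0.1256] theta 21.94 tilt z [-0.  0. -1.] q [-0.53  0.81  0.07  1.75 -0.09  0.59 -0.03] F [-0.57 -0.54 -0.46] op mm 88.0
tool delta [ 1.000e-04 -2.000e-04  1.196e-01]
yaw turns -0.0007285360227138524
```

View pics/side10z.png

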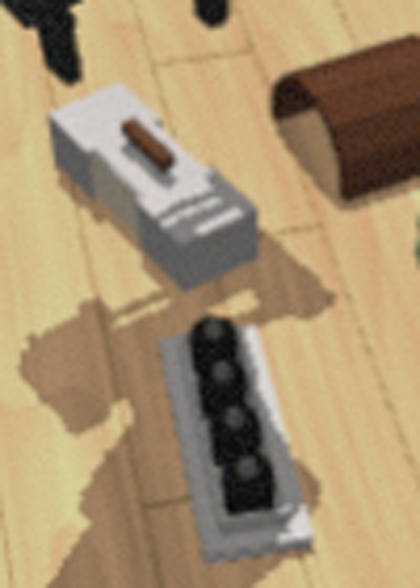

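View pics/top10z.png

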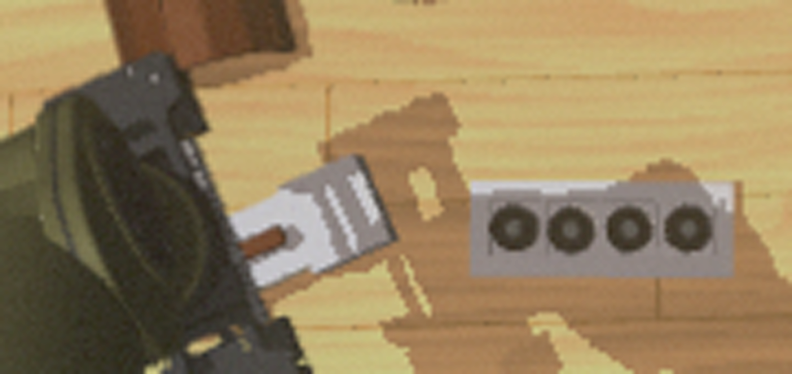

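```bash
python3 -m jog '[[0,0,0.03,-0.0007,0],[0,0,0.03,0,0],[0,0,0.025,0,0],[0,0,0.02,0,0],[0,0,0.0144,0,0],[0,0,0,0,0],[0,0,0,0,0]]'; python3 st.py .5481 .2425 .006 22.2
```

```text
clock: 16.45
tool_pos: [0.5485, 0.2425, 0.0066]
eef_rot: [0.981, 0.194, 0.0, 0.0]
contact_force: [-0.2, 0.3, 0.5]
opening: 0.996
t 16.45 pos [0.5485 0.2425 0.0066] theta 22.37 tilt z [ 0.001  0.    -1.   ] q [-0.52  1.    0.04  1.78 -0.1   0.37 -0.01] F [-0.18  0.29  0.52] op mm 87.6
tool delta [-0.0004 -0.0001  0.0006]
yaw turns 0.0004648230985443054
```

```bash
python3 -m jog '[[0,0,0,0,0.15],[0,0,0,0,0.3],[0,0,0,0,0.38],[0,0,0,0,0.43],[0,0,0,0,0.47],[0,0,0,0,1],[0,0,0,0,1],[0,0,0,0,1]]' 30; python3 st.py
python3 - <<'E'
from h import *
im=save('side','side11'); b=(180,90,280,200)
im=im[b[1]:b[3],b[0]:b[2],::-1]
cv2.imwrite(f'pics/side11z.png',np.clip(cv2.resize(im,None,fx=5.4,fy=5.4,interpolation=cv2.INTER_CUBIC)*1.4,0,255).astype(np.uint8))
E
```

```text
clock: 17.25
tool_pos: [0.5484, 0.2425, 0.0064]
eef_rot: [0.981, 0.194, 0.0, -0.0]
contact_force: [-1.5, -0.5, 3.2]
opening: 0.53
t 17.25 pos [0.5484 0.2425 0.0064] theta 22.4 tilt z [ 0.  0. -1.] q [-0.52  1.    0.04  1.78 -0.1   0.37 -0.01] F [-1.47 -0.55  3.15] op mm 46.7
```

View pics/side11z.png

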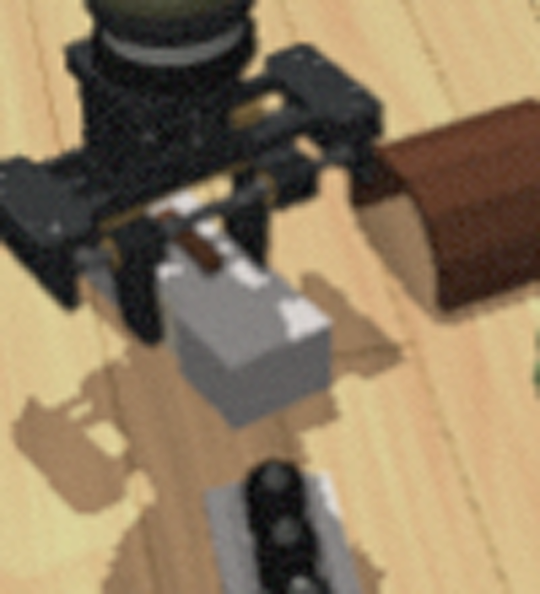

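```bash
python3 -m jog '[[0,0,-0.005,0,1],[0,0,-0.015,0,1],[0,0,-0.02,0,1],[0,0,-0.02,0,1],[0,0,-0.014,0,1],[0,0,-0.006,0,1],[0,0,0,0,1]]' 30; python3 st.py
python3 - <<'E'
from h import *
im=save('side','side12'); b=(150,60,290,240)
im=im[b[1]:b[3],b[0]:b[2],::-1]
cv2.imwrite(f'pics/side12z.png',np.clip(cv2.resize(im,None,fx=3.3,fy=3.3,interpolation=cv2.INTER_CUBIC)*1.4,0,255).astype(np.uint8))
E
```

```text
clock: 18.0
tool_pos: [0.5486, 0.2426, 0.0872]
eef_rot: [0.981, 0.194, 0.001, -0.0]
contact_force: [0.4, 0.2, -2.0]
opening: 0.53
t 18.0 pos [0.5486 0.2426 0.0872] theta 22.4 tilt z [ 0.001  0.001 -1.   ] q [-0.53  0.86  0.06  1.77 -0.09  0.51 -0.02] F [ 0.41  0.2  -2.02] op mm 46.6
```

View pics/side12z.png

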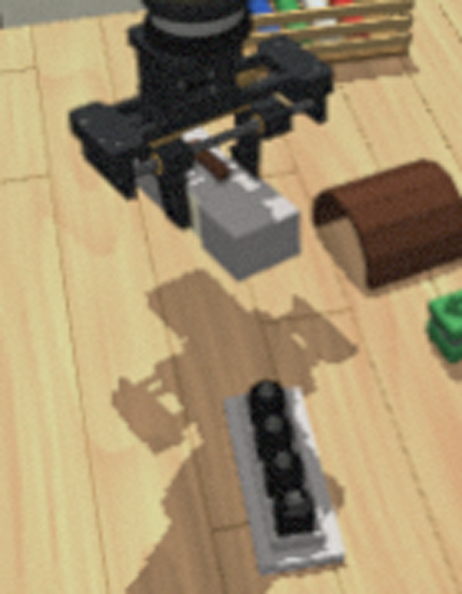

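Both lids are lifted together (Fz about −2 N, the weight of the pair). Now I carry them over the tin.

```bash
python3 -m jog '[[-0.003,0.008,0,0,1],[-0.0063,0.017,0,0,1],[-0.0073,0.0197,0,0,1],[-0.0073,0.0197,0,0.01,1],[-0.0073,0.0197,0,0,1],[0,0,0,0,1]]' >/dev/null; python3 st.py .5558 .033 .077 -1.5
```

```text
t 18.65 pos [0.5497 0.1468 0.0857] theta 18.3 tilt z [-0.002 -0.004 -1.   ] q [-0.37  0.84  0.05  1.86 -0.08  0.45  0.06] F [ 0.06 -0.93 -2.18] op mm 46.6
tool delta [-0.0299  0.1099  0.0091]
yaw turns 0.05500773434731296
```

```bash
python3 -m jog '[[0,0,0,0.0138,1],[0,0,0,0.0138,1],[0,0,0,0.0138,1],[0,0,0,0.0136,1],[0.001,0.011,0,0,1],[0.0016,0.02,0,0,1],[0.0018,0.023,0,0,1],[0.0018,0.023,0,0,1],[0.0016,0.02,0,0,1],[0.001,0.011,0,0,1],[0.0003,0.0056,0,0,1],[0,0,0,0,1],[0,0,0,0,1]]' >/dev/null; python3 st.py .5558 .033 .065 -1.5
python3 - <<'E'
from h import *
im=save('side','side13'); b=(190,120,290,240)
im=im[b[1]:b[3],b[0]:b[2],::-1]
cv2.imwrite(f'pics/side13z.png',np.clip(cv2.resize(im,None,fx=4.8,fy=4.8,interpolation=cv2.INTER_CUBIC)*1.4,0,255).astype(np.uint8))
im=save('top','top13'); b=(190,170,300,250)
im=im[b[1]:b[3],b[0]:b[2],::-1]
cv2.imwrite(f'pics/top13z.png',np.clip(cv2.resize(im,None,fx=7,fy=7,interpolation=cv2.INTER_CUBIC)*1.4,0,255).astype(np.uint8))
E
python3 st.py
```

```text
t 19.95 pos [0.5571 0.0403 0.0861] theta -0.91 tilt z [-0.     0.001 -1.   ] q [-0.21  0.83  0.09  1.89 -0.17  0.42 -0.01] F [-0.52 -0.29 -1.91] op mm 46.5
tool delta [-0.0012  0.0073  0.0211]
yaw turns 0.001630506640730663
t 20.05 pos [0.5571 0.0405 0.0861] theta -0.88 tilt z [-0.     0.001 -1.   ] q [-0.21  0.83  0.09  1.89 -0.17  0.42 -0.01] F [ 1.28  0.72 -2.07] op mm 46.8
```

View pics/side13z.png

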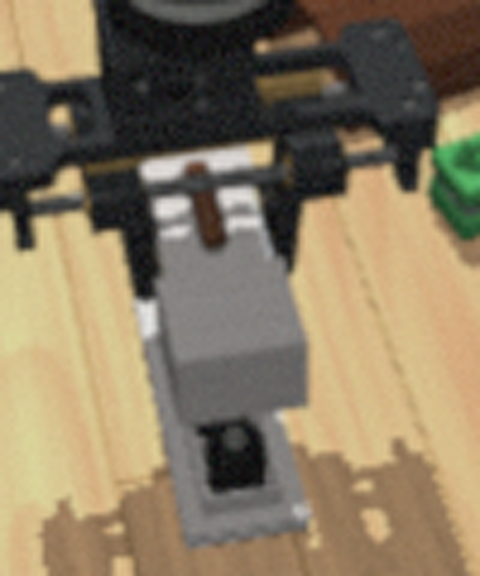

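View pics/top13z.png

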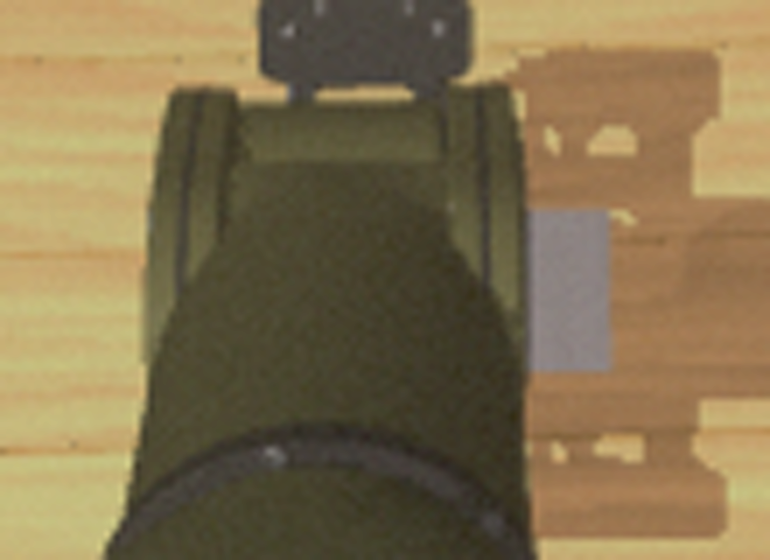

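```bash
python3 -m jog '[[-0.0006,0.004,0.008,0.0016,1],[-0.0006,0.0033,0.01,0,1],[0,0,0.006,0,1],[0,0,0,0,1],[0,0,0,0,1]]' >/dev/null; python3 st.py .5558 .033 .025 -1.5
cat > lidfit.py <<'E'
from fit import *
import sys
def hold(fn,zl,p0,vmin,out=None,dbg=True):
    # only rows below vmin in side: near end of lid above tin; saturated mask unsuitable over tin -> edge-based fit
    g=cv2.cvtColor(cv2.imread(fn),cv2.COLOR_BGR2GRAY)
    k=8; roi=(205,140,275,240)
    im=cv2.resize(cv2.imread(fn)[roi[1]:roi[3],roi[0]:roi[2]],None,fx=k,fy=k,interpolation=cv2.INTER_CUBIC); im=np.clip(im*1.4,0,255).astype(np.uint8)
    def poly(P,col,p,z=0):
        uv=proj('side',tf(np.array(P,float),p,z)); q=((uv+.5-[roi[0],roi[1]])*k-.5).round().astype(int); cv2.polylines(im,[q],True,col,1)
    def rect(x0,x1,y0,y1,z,col,p,zz=0): poly([[x0,y0,z],[x1,y0,z],[x1,y1,z],[x0,y1,z]],col,p,zz)
    t=[.5565,.0358,1.5442]
    rect(-.08,.08,-.029,.029,.01,(0,0,255),t); rect(-.07025,.07025,-.0185,.0185,.022,(0,255,0),t)
    rect(-.07975,.07975,-.028,.028,.0015,(255,0,255),p0,zl); rect(-.07975,.07975,-.028,.028,.042,(255,255,0),p0,zl)
    cv2.imwrite(out,im)
E
python3 - <<'E'
from lidfit import *
from st import pose
save('side','side14'); s,R=pose(); print(s['tool_pos'])
hold('pics/side14.png',s['tool_pos'][2]-.0064,[.5565,.0358,1.5442],0,'pics/lf14.png')
E
```

```text
t 20.55 pos [0.5556 0.0318 0.0618] theta -1.58 tilt z [-0.001  0.    -1.   ] q [-0.19  0.88  0.08  1.91 -0.18  0.37  0.  ] F [-0.26  0.4  -2.9 ] op mm 46.9
tool delta [ 0.0002 -0.0012  0.0368]
yaw turns -0.0002151077567886893
[0.5558698  0.03181871 0.06211602]
```

View pics/lf14.png

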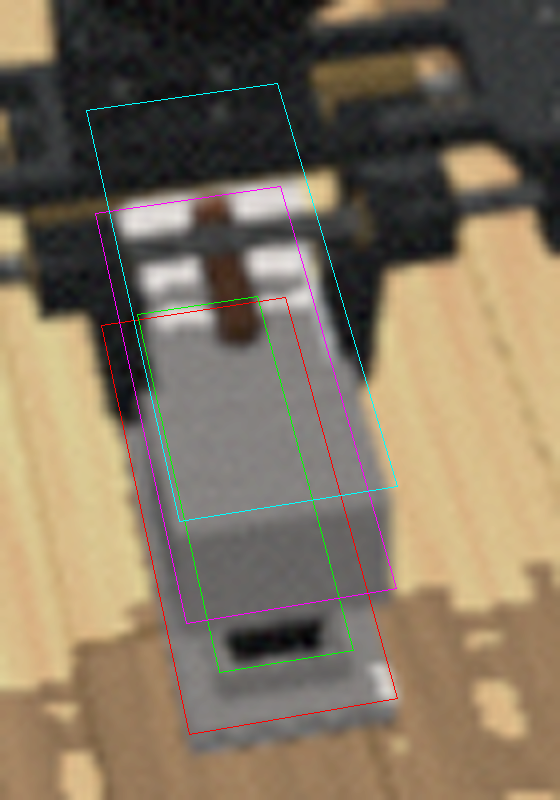

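```bash
python3 -m jog '[[0.0002,-0.0012,0.01,0,1],[0,0,0.01,0,1],[0,0,0.006,0,1],[0,0,0.002,0,1],[0,0,0,0,1],[0,0,0,0,1]]' >/dev/null; python3 st.py .5558 .033 .0164 -1.5
python3 - <<'E'
from lidfit import *
from st import pose
save('side','side15'); s,R=pose(); print(s['tool_pos'])
hold('pics/side15.png',s['tool_pos'][2]-.0064,[.5565,.0358,1.5442],0,'pics/lf15.png')
E
```

```text
t 21.2 pos [0.5562 0.0329 0.0343] theta -1.58 tilt z [ 0.  0. -1.] q [-0.18  0.92  0.07  1.91 -0.18  0.32  0.  ] F [ 0.91  0.33 -1.78] op mm 46.5
tool delta [-0.0004 -0.0001  0.0179]
yaw turns -0.00022330349439963172
[0.55623563 0.03290566 0.03440134]
```

View pics/lf15.png

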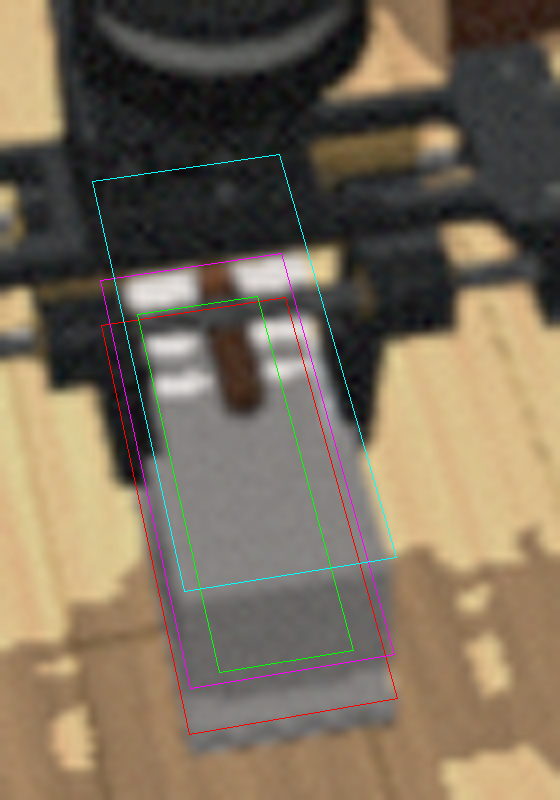

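```bash
python3 -m jog '[[-0.0002,-0.0003,0.003,0,1],[0,0,0.003,0,1],[0,0,0.003,0,1],[0,0,0,0,1]]'; python3 st.py .5558 .033 .0164 -1.5
```

```text
clock: 21.65
tool_pos: [0.5555, 0.0333, 0.0248]
eef_rot: [1.0, -0.014, -0.0, -0.0]
contact_force: [-0.8, -0.4, -2.9]
opening: 0.53
t 21.65 pos [0.5555 0.0333 0.0248] theta -1.58 tilt z [-0.001  0.    -1.   ] q [-0.18  0.94  0.07  1.91 -0.18  0.3   0.  ] F [-0.77 -0.38 -2.9 ] op mm 46.7
tool delta [0.0003 0.0003 0.0084]
yaw turns -0.0002113626536386606
```

```bash
python3 -m jog '[[0,0,0.003,0,1],[0,0,0.003,0,1],[0,0,0,0,1],[0,0,0,0,1]]'; python3 st.py .5558 .033 .0164 -1.5
```

```text
clock: 22.05
tool_pos: [0.5558, 0.0332, 0.0191]
eef_rot: [1.0, -0.014, -0.0, -0.0]
contact_force: [-0.6, -0.6, -1.7]
opening: 0.533
t 22.05 pos [0.5558 0.0332 0.0191] theta -1.58 tilt z [-0.  0. -1.] q [-0.18  0.95  0.06  1.91 -0.18  0.29  0.01] F [-0.62 -0.61 -1.67] op mm 46.9
tool delta [0.     0.0002 0.0027]
yaw turns -0.00021256225730472206
```

```bash
python3 -m jog '[[0,0,0.0015,0,1],[0,0,0.0012,0,1],[0,0,0,0,1],[0,0,0,0,1]]'; python3 st.py .5558 .033 .0164 -1.5
```

```text
clock: 22.45
tool_pos: [0.5558, 0.0332, 0.0165]
eef_rot: [1.0, -0.014, -0.0, -0.0]
contact_force: [-0.5, 0.6, -2.5]
opening: 0.532
t 22.45 pos [0.5558 0.0332 0.0165] theta -1.58 tilt z [-0.  0. -1.] q [-0.18  0.96  0.06  1.91 -0.18  0.28  0.01] F [-0.52  0.59 -2.47] op mm 46.8
tool delta [-0.      0.0002  0.0001]
yaw turns -0.00021812385549214102
```

```bash
python3 -m jog '[[0,0,0.0006,0,1],[0,0,0,0,1],[0,0,0,0,1]]'; python3 -m jog '[[0,0,0.0006,0,1],[0,0,0,0,1],[0,0,0,0,1]]'
```

```text
clock: 22.75
tool_pos: [0.5559, 0.0332, 0.0164]
eef_rot: [1.0, -0.014, 0.0, -0.0]
contact_force: [-1.3, -0.2, 5.6]
opening: 0.531
clock: 23.05
tool_pos: [0.5559, 0.0332, 0.0164]
eef_rot: [1.0, -0.014, 0.0, -0.0]
contact_force: [-3.6, -0.6, 11.5]
opening: 0.528
```

```bash
python3 -m jog '[[0,0,-0.0005,0,1],[0,0,0,0,0.4],[0,0,0,0,0.3],[0,0,0,0,0.2],[0,0,0,0,0.1],[0,0,-0.02,0,0.1],[0,0,-0.04,0,0.1],[0,0,-0.04,0,0.1],[0,0,0,0,0.1]]'; python3 st.py
python3 - <<'E'
from lidfit import *
from st import pose
save('side','side16'); save('top','top16')
hold('pics/side16.png',.01,[.5565,.0358,1.5442],0,'pics/lf16.png')
im=cv2.imread('pics/top16.png')[170:250,190:300]; cv2.imwrite('pics/top16z.png',np.clip(cv2.resize(im,None,fx=7,fy=7,interpolation=cv2.INTER_CUBIC)*1.4,0,255).astype(np.uint8))
E
```

```text
clock: 23.95
tool_pos: [0.5591, 0.0332, 0.1202]
eef_rot: [1.0, -0.014, 0.004, -0.0]
contact_force: [0.2, 0.2, 0.0]
opening: 0.9
t 23.95 pos [0.5591 0.0332 0.1202] theta -1.6 tilt z [ 0.009  0.001 -1.   ] q [-0.21  0.78  0.11  1.88 -0.17  0.48 -0.01] F [0.23 0.17 0.  ] op mm 79.2
```

View pics/lf16.png

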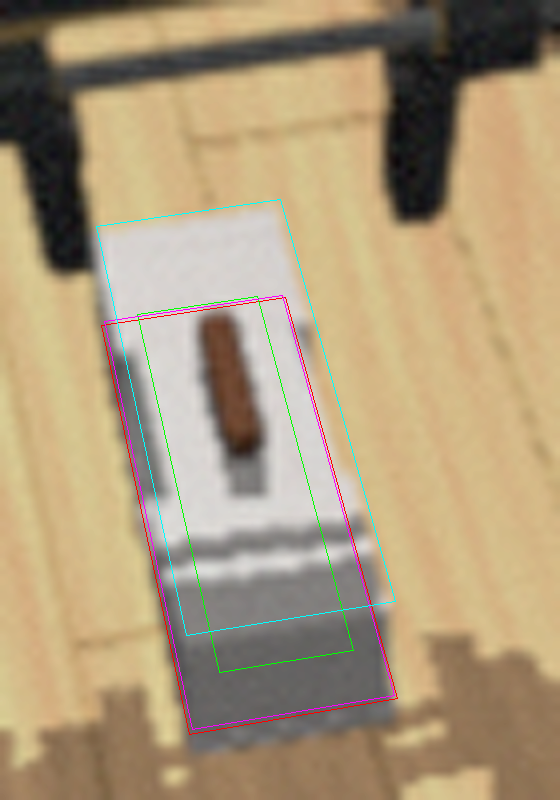

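View pics/top16z.png

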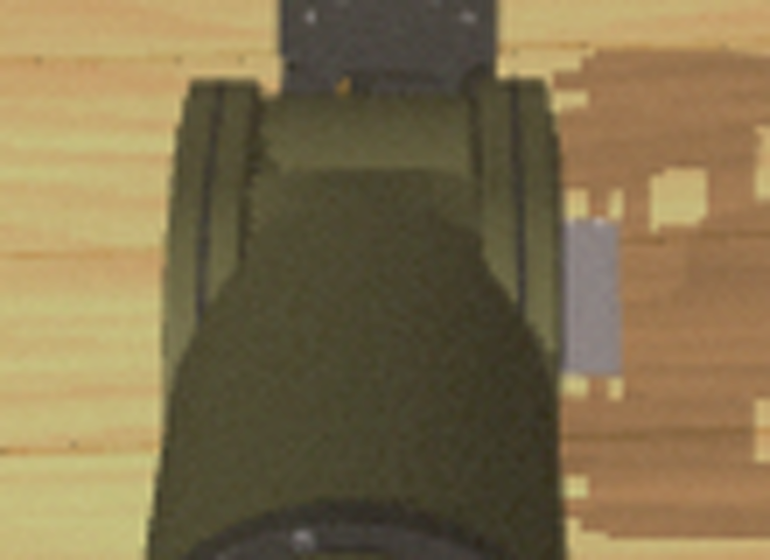

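Run:
```python
from run1 import *
roi=(208,158,262,240)
m=satmask('side',roi,'pics/side16.png')
T=[tf(P,[.5565,.0358,1.5442]) for P in TIN]
from scipy.optimize import minimize
for z in(.008,.010,.013,.016,.022):
    def cost(p): return np.sum((render('side',T+[tf(P,p,z) for P in LID],roi)-m)**2)
    p0=np.array([.5565,.0358,1.5442]); s=np.array([[0,0,0],[.004,0,0],[0,.004,0],[0,0,.05]])+p0
    b=minimize(cost,p0,method='Nelder-Mead',options=dict(initial_simplex=s)); print(z,b.x,b.fun,cost(p0))
g=render('side',T+[tf(P,b.x,z) for P in LID],roi)
```

```text
0.008 [0.5546 0.0351 1.5408] 75.62218592848905 98.40765920799693
0.01 [0.5543 0.0334 1.5427] 76.4013908496732 113.49867035755479
0.013 [0.5539 0.0306 1.5405] 78.72090180699732 145.6096738177624
0.016 [0.5533 0.0272 1.536 ] 82.3541136485967 180.00044659746248
0.022 [0.5526 0.0209 1.5385] 88.10500945790082 247.94341007304885
```

```bash
python3 st.py .5545 .0325 .0555
python3 - <<'E'
from h import *
np.set_printoptions(suppress=True,precision=4)
# handle bar top (z .069) centre in side16
im=cv2.imread('pics/side16.png'); h=cv2.cvtColor(im,cv2.COLOR_BGR2HSV)[170:205,222:245]
m=(h[:,:,1]>90)&(h[:,:,2]<130)
ys,xs=np.nonzero(m); c=(xs.mean()+222,ys.mean()+170); print(c,len(xs))
print(atz('side',[c],np.array([.0655])))
E
```

```text
t 24.05 pos [0.5563 0.0333 0.1165] theta -1.57 tilt z [ 0.002  0.    -1.   ] q [-0.21  0.78  0.11  1.89 -0.17  0.48 -0.01] F [-0.43  1.19  0.41] op mm 79.0
tool delta [-0.0019  0.0009  0.061 ]
(np.float64(233.32258064516128), np.float64(187.7258064516129)) 62
[[0.5539 0.0299 0.0655]]
```

```bash
python3 -m jog '[[-0.001,0.001,0.015,0,0.3],[-0.001,0,0.02,0,0.5],[0,0,0.016,0,0.6],[0,0,0.01,0,0.6],[0,0,0,0,0.6],[0,0,0,0,0.6]]' 25; python3 st.py .554 .032 .0555
python3 - <<'E'
from lidfit import *
save('side','side17')
hold('pics/side17.png',.01,[.5565,.0358,1.5442],0,'pics/lf17.png')
E
```

```text
clock: 24.65
tool_pos: [0.554, 0.0322, 0.0545]
eef_rot: [1.0, -0.014, -0.0, 0.0]
contact_force: [0.6, -0.6, 0.1]
opening: 0.407
t 24.65 pos [0.554  0.0322 0.0545] theta -1.59 tilt z [-0. -0. -1.] q [-0.19  0.89  0.08  1.91 -0.18  0.35  0.  ] F [ 0.6  -0.61  0.06] op mm 35.8
tool delta [-0.      0.0002 -0.001 ]
```

View pics/lf17.png

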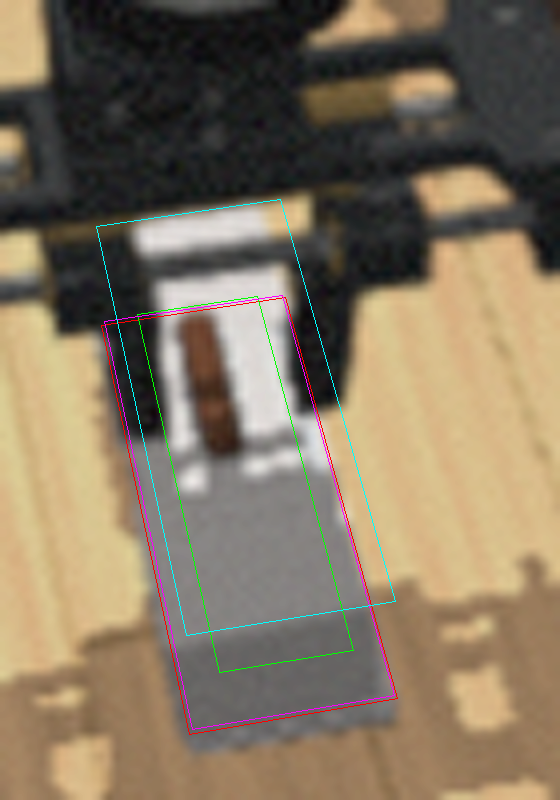

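Run:
```python
from h import *
a=cv2.imread('pics/side16.png')[155:240,205:265]; b=cv2.imread('pics/side17.png')[155:240,205:265]
f=lambda x:np.clip(cv2.resize(x,None,fx=6.5,fy=6.5,interpolation=cv2.INTER_CUBIC)*1.4,0,255).astype(np.uint8)
cv2.imwrite('pics/cmp17.png',np.hstack([f(a),f(b)]))
```

```text
(no output)
```

View pics/cmp17.png

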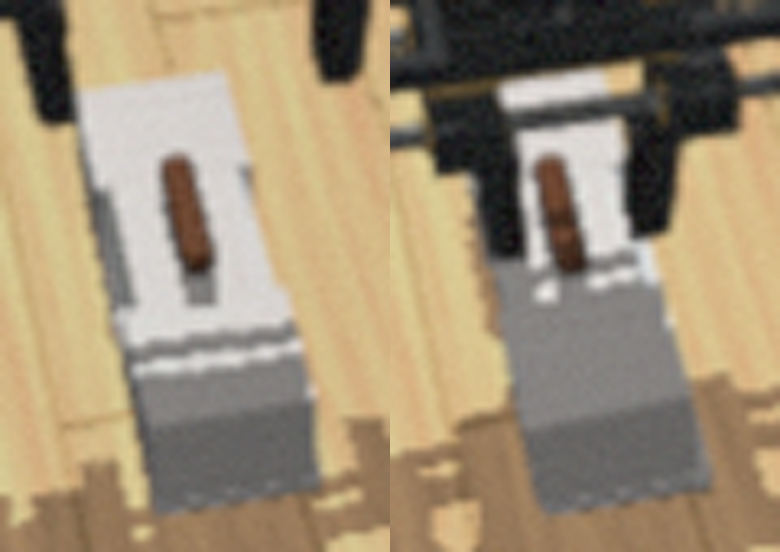

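```bash
python3 -m jog '[[0,0,0,0,0.6],[0,0,0,0,0.6],[0,0,0,0,0.6]]'; python3 st.py
python3 - <<'E'
from h import *
save('side','side18')
def hd(f):
    im=cv2.imread(f); h=cv2.cvtColor(im,cv2.COLOR_BGR2HSV)[170:205,222:245].astype(int)
    m=(h[:,:,1]>110)
    n,l,s,c=cv2.connectedComponentsWithStats(m.astype(np.uint8)); k=1+np.argmax(s[1:,4]); return c[k]+[222,170],s[k]
for i in(13,16,17,18): print(i,hd(f'pics/side{i}.png'))
b=cv2.imread('pics/side18.png')[155:240,205:265];a=cv2.imread('pics/side17.png')[155:240,205:265]
f=lambda x:np.clip(cv2.resize(x,None,fx=6.5,fy=6.5,interpolation=cv2.INTER_CUBIC)*1.4,0,255).astype(np.uint8)
cv2.imwrite('pics/cmp18.png',np.hstack([f(a),f(b)]))
E
```

```text
clock: 25.0
tool_pos: [0.5538, 0.0323, 0.0552]
eef_rot: [1.0, -0.014, 0.0, -0.0]
contact_force: [-0.2, 0.2, 0.2]
opening: 0.402
t 25.0 pos [0.5538 0.0323 0.0552] theta -1.58 tilt z [ 0.  0. -1.] q [-0.19  0.89  0.08  1.91 -0.18  0.35  0.  ] F [-0.21  0.18  0.21] op mm 35.3
13 (array([233.5, 170. ]), array([11,  0,  2,  1,  2], dtype=int32))
16 (array([233.30909091, 187.92727273]), array([ 9, 10,  6, 16, 55], dtype=int32))
17 (array([230.63461538, 187.53846154]), array([ 6, 10,  6, 16, 52], dtype=int32))
18 (array([232.68627451, 187.62745098]), array([ 8, 10,  6, 16, 51], dtype=int32))
```

View pics/cmp18.png

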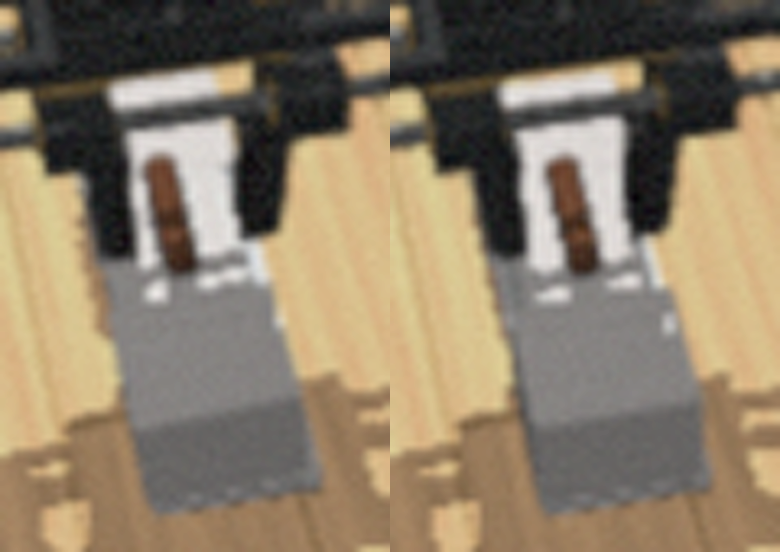

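Run:
```python
from h import *
def hd(im):
    h=cv2.cvtColor(im,cv2.COLOR_RGB2HSV)[170:205,222:245].astype(int)
    m=(h[:,:,1]>110)
    n,l,s,c=cv2.connectedComponentsWithStats(m.astype(np.uint8)); k=1+np.argmax(s[1:,4]); return c[k]+[222,170]
for i in range(10):
    im=r.snapshot('side'); print(r.get_state()['clock'],hd(im).round(2), r.get_state()['tool_pos'].round(4))
cv2.imwrite('pics/side19.png',im[:,:,::-1])
```

```text
25.1 [232.67 187.48] [0.5539 0.0323 0.0551]
25.15 [232.69 187.65] [0.5538 0.0323 0.055 ]
25.2 [232.62 187.44] [0.5538 0.0323 0.055 ]
25.25 [232.65 187.5 ] [0.5538 0.0323 0.0549]
25.3 [232.75 187.84] [0.5538 0.0323 0.0549]
25.35 [232.67 187.39] [0.5538 0.0323 0.0548]
25.4 [232.62 187.63] [0.5538 0.0323 0.0548]
25.45 [232.63 187.48] [0.5538 0.0323 0.0548]
25.5 [232.67 187.73] [0.5538 0.0323 0.0548]
25.55 [232.63 187.5 ] [0.5538 0.0323 0.0548]
```

Run:
```python
from lidfit import *
t=np.array([.5565,.0358,1.5442])
bar=box(-.025,.025,-.006,.006,.048,.059)
m=render('side',[tf(bar,t,.01)],(200,150,265,240)); ys,xs=np.nonzero(m>.5); print(xs.mean()+200,ys.mean()+150)
for q in([.5555,.0358,1.5442],[.5565,.0348,1.5442]):
    print(proj('side',tf(np.array([[0,0,.055]]),q,.01)))
print(proj('side',tf(np.array([[0,0,.055]]),t,.01)))
hold('pics/side19.png',.01,[.5556,.0342,1.5442],0,'pics/lf19.png')
```

```text
234.04 186.512
[[233.51242115 185.89644457]]
[[234.04598125 186.13654902]]
[[233.95278466 185.82093126]]
```

View pics/lf19.png

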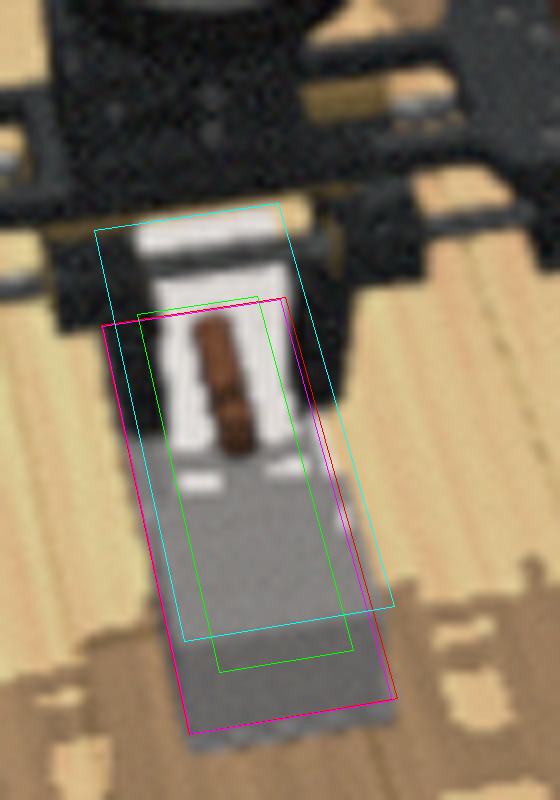

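```bash
python3 -m jog '[[0,0,-0.02,0,0.6],[0,0,-0.03,0,0.6],[0,0,-0.02,0,0.6],[0,-0.04,0,0,0.6],[0,-0.04,0,0,0.6],[0,-0.04,0,0,0.6],[0,-0.04,0,0,0.6],[0,-0.04,0,0,0.6],[0,0,0,0,0.6]]'
python3 - <<'E'
from lidfit import *
save('side','side20'); save('top','top20')
f=lambda x,k:np.clip(cv2.resize(x,None,fx=k,fy=k,interpolation=cv2.INTER_CUBIC)*1.3,0,255).astype(np.uint8)
cv2.imwrite('pics/side20z.png',f(cv2.imread('pics/side20.png')[155:240,205:265],6.5)); cv2.imwrite('pics/top20z.png',f(cv2.imread('pics/top20.png')[180:245,200:300],7))
E
```

```text
clock: 26.45
tool_pos: [0.558, 0.2412, 0.1245]
eef_rot: [1.0, -0.009, -0.0, -0.003]
contact_force: [-0.1, 0.6, -0.5]
opening: 0.404
```

View pics/side20z.png

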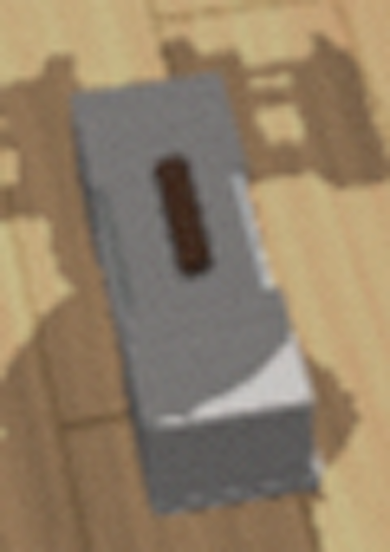

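View pics/top20z.png

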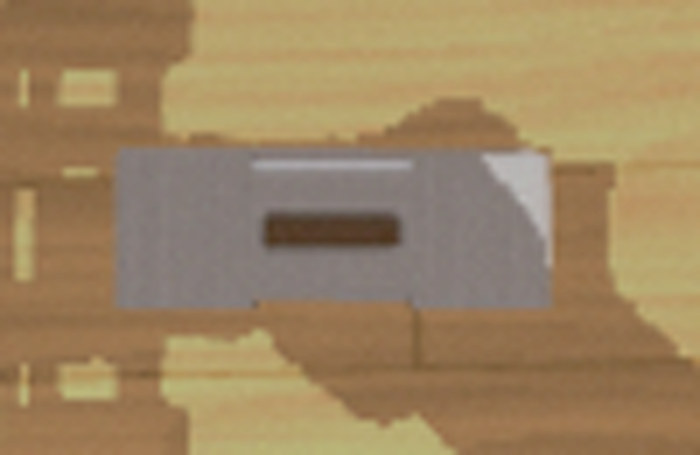

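```bash
cat > fit6.py <<'E'
from run1 import *
from scipy.spatial.transform import Rotation as Ro
TP={'top':[.5546,.0333,1.5385],'side':[.5565,.0358,1.5442]}
OUT=[box(-.07975,-.029,-.028,.028,0,.0405),box(.029,.07975,-.028,.028,0,.0405),box(-.07975,.07975,-.0225,.0225,.0385,.0405)]
INN=[box(-.07525,.07525,-.0235,.0235,-.0015,.0385)]
BAR=[box(-.025,.025,-.006,.006,.0465,.0575)]
def rig(P,d):
    R=Ro.from_euler('xyz',[d[3],d[4],d[2]]).as_matrix(); return P@R.T+[d[0],d[1],d[5]]
def barmask(fn,roi):
    x0,y0,x1,y1=roi; s=cv2.cvtColor(cv2.imread(fn),cv2.COLOR_BGR2HSV)[y0:y1,x0:x1,1].astype(float); return np.clip((s-25)/80,0,1)
def run(fs,rois,brois,fr=(1,1,1,1,1,1)):
    M={c:satmask(c,rois[c],fs[c]) for c in fs}; B={c:barmask(fs[c],brois[c]) for c in fs}
    T={c:[tf(P,TP[c]) for P in TIN] for c in fs}
    fr=np.array(fr,float)
    def parts(c,L,d): return [tf(rig(P,d),TP[c]) for P in L]
    def cost(v):
        d=np.array([v[0],v[1],v[2]*10,v[3]*10,v[4]*10,v[5]])*fr; d[5]+=.0115
        e=0
        for c in fs:
            e+=np.sum((render(c,T[c]+parts(c,OUT+INN+BAR,d),rois[c])-M[c])**2)
            e+=2*np.sum((render(c,parts(c,BAR,d),brois[c])-B[c])**2)
        return e
    s=np.vstack([np.zeros(6),np.eye(6)*.003]); 
    b=minimize(cost,np.zeros(6),method='Nelder-Mead',options=dict(initial_simplex=s,maxiter=900,xatol=1e-5,fatol=1e-2))
    b=minimize(cost,b.x,method='Nelder-Mead',options=dict(initial_simplex=s*.5+b.x,maxiter=900,xatol=1e-5,fatol=1e-2))
    v=b.x*np.array([1,1,10,10,10,1])*fr; print(list(fs),'dx dy dyaw roll pitch dz',v.round(4),'cost',round(b.fun,1)); return v
E
time python3 - <<'E'
from fit6 import *
fs={'top':'pics/top20.png','side':'pics/side20.png'}; ro={'top':(206,192,292,232),'side':(208,158,262,240)}; br={'top':(230,206,264,220),'side':(224,176,242,200)}
run(fs,ro,br); run(fs,ro,br,(1,1,1,0,0,0)); run(fs,ro,br,(1,1,1,0,0,1)); 
E
```

```text
['top', 'side'] dx dy dyaw roll pitch dz [-0.0037  0.0026  0.0006 -0.0145  0.0163 -0.0001] cost 101.7
['top', 'side'] dx dy dyaw roll pitch dz [-0.0029  0.0031  0.0038  0.      0.     -0.    ] cost 110.6
['top', 'side'] dx dy dyaw roll pitch dz [-0.0032  0.003   0.0031 -0.      0.     -0.0014] cost 106.4
real	0m4.409s
user	0m4.806s
sys	0m0.120s
```

```bash
python3 st.py .553 .030 .0765 -1.5
```

```text
t 26.55 pos [0.5588 0.2332 0.1246] theta -1.44 tilt z [-0. -0. -1.] q [-0.57  0.82  0.18  1.73 -0.23  0.61 -0.28] F [ 0.21 -1.29 -0.98] op mm 34.9
tool delta [-0.0007  0.2033  0.0481]
yaw turns 0.0001791740070354406
```

```bash
python3 -m jog '[[0,0.03,0,0,0.6],[0,0.04,0,0,0.6],[0,0.04,0,0,0.6],[0,0.04,0,0,0.6],[0,0.033,0,0,0.6],[-0.0007,0.02,0,0,0.6],[0,0,0,0,0.6],[0,0,0.02,0,0.6],[0,0,0.02,0,0.6],[0,0,0.008,0,0.6],[0,0,0,0,0.6],[0,0,0,0,0.6]]'; python3 st.py .553 .030 .0565 -1.5;  python3 - <<'E'
from lidfit import *
save('side','side21')
f=lambda x,k:np.clip(cv2.resize(x,None,fx=k,fy=k,interpolation=cv2.INTER_CUBIC)*1.3,0,255).astype(np.uint8)
cv2.imwrite('pics/side21z.png',f(cv2.imread('pics/side21.png')[140:240,200:270],6))
E
```

```text
clock: 27.75
tool_pos: [0.5532, 0.0295, 0.0772]
eef_rot: [1.0, -0.014, 0.0, -0.0]
contact_force: [0.2, -0.3, -0.1]
opening: 0.402
t 27.75 pos [0.5532 0.0295 0.0772] theta -1.57 tilt z [ 0.  0. -1.] q [-0.19  0.85  0.09  1.91 -0.18  0.39  0.01] F [ 0.19 -0.28 -0.09] op mm 35.4
tool delta [-0.0003 -0.0005  0.0207]
yaw turns -0.0001903767041420047
```

View pics/side21z.png

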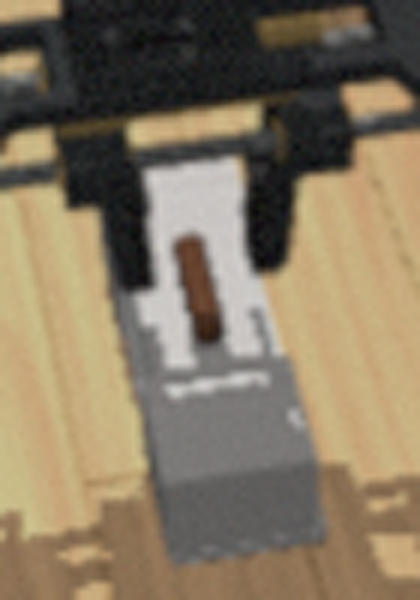

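```bash
python3 -m jog '[[0,0,0.008,0,0.6],[0,0,0.007,0,0.6],[0,0,0.004,0,0.6],[0,0,0.0012,0,0.6],[0,0,0,0,0.6],[0,0,0,0,0.7],[0,0,0,0,0.75],[0,0,0,0,0.8],[0,0,0,0,0.83],[0,0,0,0,0.86],[0,0,0,0,0.9],[0,0,0,0,1],[0,0,0,0,1],[0,0,0,0,1]]' 15; python3 st.py;  python3 - <<'E'
from lidfit import *
save('side','side22')
f=lambda x,k:np.clip(cv2.resize(x,None,fx=k,fy=k,interpolation=cv2.INTER_CUBIC)*1.3,0,255).astype(np.uint8)
cv2.imwrite('pics/side22z.png',f(cv2.imread('pics/side22.png')[140:240,200:270],6))
E
```

```text
clock: 29.2
tool_pos: [0.553, 0.0293, 0.0567]
eef_rot: [1.0, -0.014, -0.0, -0.0]
contact_force: [-0.9, 0.2, 1.5]
opening: 0.134
t 29.2 pos [0.553  0.0293 0.0567] theta -1.58 tilt z [-0.  0. -1.] q [-0.18  0.88  0.08  1.92 -0.18  0.35  0.01] F [-0.9   0.2   1.48] op mm 11.8
```

View pics/side22z.png

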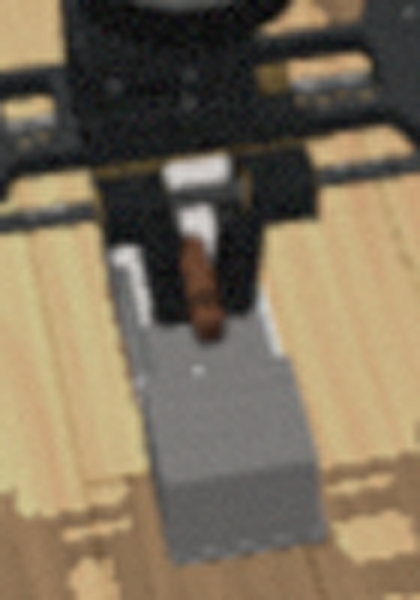

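```bash
python3 -m jog '[[0,0,-0.001,0,1],[0.0012,-0.0012,-0.001,0,1],[0,0,-0.002,0,1],[0,0,-0.004,0,1],[0,0,-0.006,0,1],[0,0,-0.008,0,1],[0,0,0,0,1]]' 25; python3 st.py;  python3 - <<'E'
from lidfit import *
save('side','side23')
f=lambda x,k:np.clip(cv2.resize(x,None,fx=k,fy=k,interpolation=cv2.INTER_CUBIC)*1.3,0,255).astype(np.uint8)
cv2.imwrite('pics/side23z.png',f(cv2.imread('pics/side23.png')[140:240,200:270],6))
E
```

```text
clock: 29.95
tool_pos: [0.5551, 0.0304, 0.0799]
eef_rot: [1.0, -0.014, 0.001, -0.0]
contact_force: [0.1, -0.4, -1.6]
opening: 0.137
t 29.95 pos [0.5551 0.0304 0.0799] theta -1.59 tilt z [ 0.002  0.    -1.   ] q [-0.19  0.84  0.09  1.91 -0.18  0.4   0.01] F [ 0.15 -0.36 -1.57] op mm 12.0
```

View pics/side23z.png

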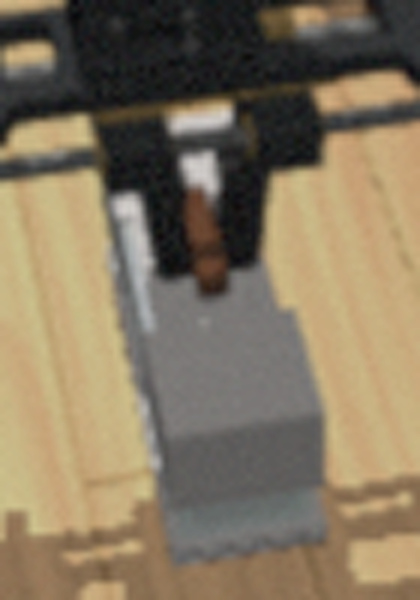

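```bash
python3 -m jog '[[0,0,-0.008,0,1],[0,0,-0.01,0,1],[0,0,-0.012,0,1],[0,0,-0.015,0,1],[0,0,-0.015,0,1],[0,0,-0.012,0,1],[0,0,-0.008,0,1],[0,0,-0.004,0,1],[0,0,0,0,1],[0,0,0,0,1],[0,0,0,0,1],[0,0,0,0,1],[0,0,0,0,1]]' 25; python3 st.py;  python3 - <<'E'
from lidfit import *
save('side','side24');save('top','top24')
f=lambda x,k:np.clip(cv2.resize(x,None,fx=k,fy=k,interpolation=cv2.INTER_CUBIC)*1.3,0,255).astype(np.uint8)
cv2.imwrite('pics/side24z.png',f(cv2.imread('pics/side24.png')[100:240,180:290],5))
cv2.imwrite('pics/top24z.png',f(cv2.imread('pics/top24.png')[170:250,190:300],6))
E
```

```text
clock: 31.3
tool_pos: [0.5541, 0.0305, 0.1623]
eef_rot: [1.0, -0.014, -0.0, 0.0]
contact_force: [0.9, -0.3, -1.0]
opening: 0.131
t 31.3 pos [0.5541 0.0305 0.1623] theta -1.58 tilt z [-0.001  0.    -1.   ] q [-0.22  0.71  0.13  1.86 -0.16  0.58 -0.01] F [ 0.86 -0.25 -0.98] op mm 11.6
```

View pics/side24z.png

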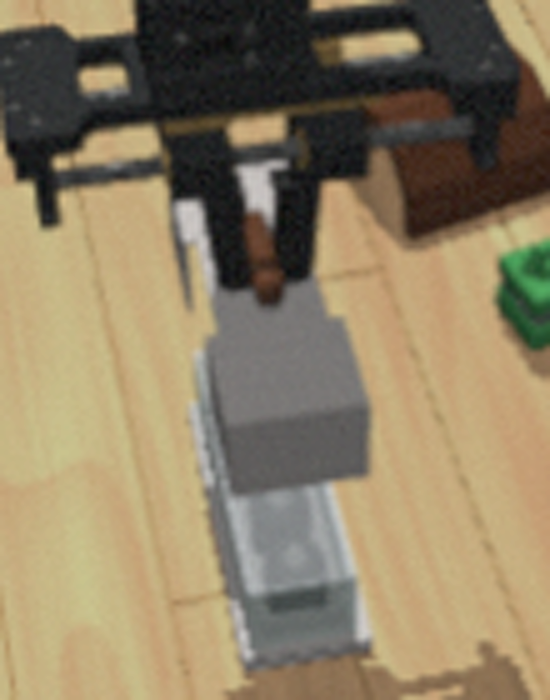

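View pics/top24z.png

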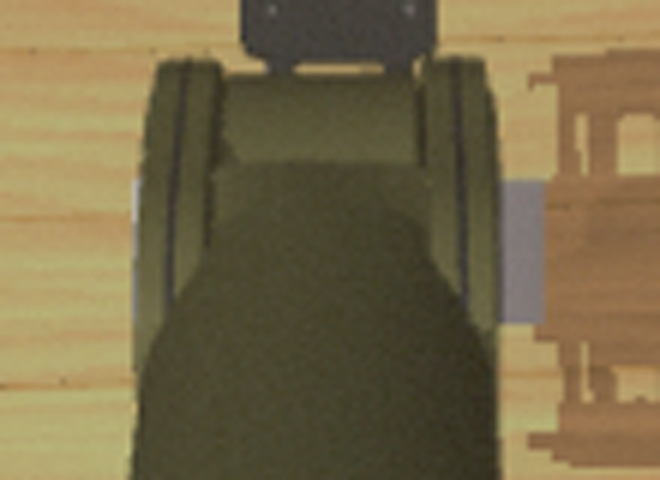

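```bash
python3 -m jog '[[0,0,0,0,1],[0,0,0,0,1],[0,0,0,0,1]]'; python3 -c "
from plant import r
print(r.finish_job())"; python3 st.py
```

```text
clock: 31.7
tool_pos: [0.5543, 0.0305, 0.1626]
eef_rot: [1.0, -0.014, 0.0, -0.0]
contact_force: [-1.0, 0.3, -0.7]
opening: 0.137
the job is handed in; nothing more can be done
None
the job is handed in; nothing more can be done
```

I handed the job in at 31.7 s with the tin restocked, the clear inner lid left on it, and the outer lid held about 10.5 cm above. `finish_job` gives no verdict, so the result below rests on my own checks.

**What I did**
- **Stones:** I put the two spares into the two middle pockets. The top view with the lids off showed a stone in each of the four pockets.
- **Lids on:** I carried both lids over together by the inner lid's sides and pressed them down until the contact force rose, at the height expected for fully home.
- **Lid off:** I lifted only the outer lid by its handle.

**Last checks**
- **Inner lid:** the last side picture shows it down on the shoulder of the tin with the stones inside.
- **Outer lid:** the handle is gripped at 11.6–12 mm opening under a 25 N grip setting. The tool is vertical and still. The weight on the wrist read 0.7–1.6 N at different moments, which fits the 130 g lid.

**What disagreed or was less certain**
- **Camera error:** the two cameras differed by about 2 mm, so I placed things relative to the tin within one camera's view.
- **Rocking lid:** after I let go of the nested lids, the outer lid shifted by up to 5 mm for about a second, then came to rest. I don't know the cause. I backed off, and a fit using both cameras put it level and at home height, about 3 mm off centre along and across the tin. That is within the play of the two lids.
- **Final top view:** the arm hid the tin from above, so the inner lid's final position rests on the side picture alone.

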